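# Put the okey table's tea things away in the tray cabinet and lock it

## Task

Clear this okey table: lay every coaster, ashtray, tile box and strainer bowl that is out, the right way up, fully down in the nest of its own shape and size in the cabinet's pulled-out tray, and let go. Then push the loaded tray fully home, swing the door shut until it seats on its catch, and last turn the steel lock collar on top of the hinge post clockwise until its black pointer is at the brass mark. Not every item is out each time, an item may get knocked aside while you work, and the amber cup and the white sugar pot stay standing where they are.

Things in the scene. Friction and masses are not known exactly. Their poses are not given: they have to be found in the camera images.
- cab: Low teak cabinet, 190 deep (x) x 270 wide (y) x 90 mm high; origin at the centre of its underside, z up; its open front faces its own -x, roughly the robot. The tray slides out of the front; the door hangs on a steel post at the front left corner (axis at x -103, y +145 mm in this frame); a brass catch block (30 x 22 mm, 74 mm high) stands at the front right corner (x -104, y -154).
- tray (a joint): How far the tray is pulled out towards the cabinet's -x, m: 0 home (hard stop), 0.18 fully out. Slides at about 3 N, stays where left. Its floor plate is 170 (x) x 225 (y) mm with no side walls, its top 24 mm above the table, with four nests 7 mm deep and 3 mm wider than their items all round. The cabinet's roof clears loaded items.
- tray_lip (a point): Middle of the top edge of the tray's dark upright front board (front face, 225 mm wide, 8 mm thick, top 56 mm above the table): the place to push the tray home towards the cabinet's +x. When the tray is home this face is 2 mm inside the cabinet's front edge. Axes as the cabinet.
- nest_coaster (a point): Centre of the floor of the round 68 mm nest, front right in the tray, 17 mm above the table; axes as the cabinet.
- nest_ashtray (a point): Centre of the floor of the square 66 x 66 mm nest, rear right in the tray (sides along the cabinet's axes).
- nest_tilebox (a point): Centre of the floor of the oblong nest, front left in the tray, 86 mm along the cabinet's x and 44 mm along y.
- nest_strainer (a point): Centre of the floor of the small round 56 mm nest, rear left in the tray.
- door (a joint): Door angle, rad: 0 shut and seated; grows as it opens towards the robot and on round to the left; starts about 2.1, swung clear to the left: push its outer face (then looking left and away) round through 2 rad. Light friction. In the last 12 mm of the edge's travel a spring ball resists with about 4 N at the free edge, then pulls it shut; short of that it springs back to about 0.04.
- door_hinge (a point): On the hinge axis at half the door's height (46 mm up). Its axes turn with the door: the panel reaches 279 mm along its own -y; its outer face is 7 mm towards its own -x. Panel 14 mm thick, from 6 to 86 mm above the table. A brass knob sticks 30 mm out of the outer face at 250 mm from the axis, 58 mm up.
- door_edge (a point): Free edge of the door's outer face, at half its height; axes as the door.
- collar (a joint): Lock collar angle, rad: grows clockwise seen from above. 0: pointer 1.3 rad anticlockwise of the cabinet's +x. 1.3 (a stop): pointer along the cabinet's +x, at the brass mark on the cabinet's top; locked means over 1.18. Starts at 0 to 0.3; turns at about 0.05 Nm, stays where left.
- collar_grip (a point): On the collar's axis (on top of the hinge post), at mid height of its upright grip bar: bar 46 mm long, 11 mm wide, 18 mm high (from 106 to 124 mm above the table), on a 36 mm round collar. The bar lies along the pointer; the black pointer line is at one end of its top.
- coaster: Round beech coaster, 62 mm across, 16 mm thick, cork inlay on top; origin at the centre of its underside, z up. May be absent (None).
- ashtray: Square black ceramic ashtray, 60 x 60 mm, 26 mm high, hollow above; origin at the centre of its underside, sides along its x and y. May be absent.
- tilebox: Closed teak tile box, 80 mm long (its x), 38 mm wide (its y), 32 mm high, pale lid (lid 34 mm wide from 26 mm up); origin at the centre of its underside. May be absent.
- strainer: Steel tea strainer bowl, round, 50 mm across, 28 mm high, straight sides; origin at the centre of its underside. May be absent.
- cup: Amber glass cup, 58 mm across, 52 mm high, to be left alone; origin at the centre of its underside.
- sugar_pot: White sugar pot with a lid, 60 mm across, 57 mm high, to be left alone; origin at the centre of its underside.

How it is judged:
By the outcome, as a careful person would: the job done as asked, in the order asked, and still so for the second after the job is handed in, with the robot touching nothing.
Of coaster, ashtray, tilebox, strainer only 3 to 4 are there at a start; the rules pass over those that are not, and their reading is None.
At some moment in a run one of coaster, ashtray, tilebox, strainer may be knocked a few centimetres aside while the robot is not near it.
Once in a run the grip may slacken for a moment while it holds something.
It also fails if it takes over 208 s, if anything falls off the work surface, if the arm or the gripper's body presses on something with over 40 N, if the wrist force passes 120 N, or if a joint passes its speed limit or range.

## Robot

A 6-joint arm with a two-finger parallel gripper is mounted at the origin on the work surface. World frame = base frame: x ahead of the robot, y to its left, z up, the work surface at z = 0. Lengths are in m, angles in rad, forces in N, time in s.
With the tool pointing down it reaches from about 0.375 to 0.975 m from the base axis. Payload 3.8 kg.
Tool frame: the origin (TCP) lies between the finger pads; the fingertips stand 8 mm ahead of it and the grasp point (between the pads) lies 11 mm behind it (tcp_to_tips is the distance from the TCP to the fingertips, in m); z points along the fingers, y is the line along which they close (so a half turn about z gives the same grasp; the last joint's range is limited). The gripper opens to 85 mm and grips with 20 to 120 N. Pads are 22 mm wide; open, the fingers measure 114 mm over their backs; the gripper's body (76 mm by 85 mm) begins 54 mm behind the grasp point. The pads swing forward as they close: fully open they stand 13 mm farther back than shut.
Start: joints at [1.23, 0.264, 1.604, -0, 1.274, -0.037], TCP at [0.202, 0.644, 0.239] pointing down, gripper open.
Joint ranges: [-2.63, 2.63], [-0.94, 2.18], [0.31, 2.57], [-1.31, 4.45], [0, 2.66], [-2.55, 2.55]. Speed limits (rad/s): [2.57, 2.57, 3.14, 3.14, 3.14, 3.14].

## Interface

Orientations are given as a rotation vector (axis times angle).
In Python, from workcell import * gives the robot as it stands.
- The arm moves only by the tool move_arm, never from a script. Its argument "series" is one flat list of numbers, 7 for each row, row after row: the finger opening in cm, from 0 to 8.54, then the shift along the tool's x, y, z in cm, then the turn, a rotation vector about the tool's x, y, z in degrees. A call has 1 to 5 rows; each row shifts and turns the commanded pose from where the row before left it, along the tool's axes as they then stand; what a row does not reach is not made up. A row lasts 1/8 s, in which the tool goes at most 62.5 mm and 10.7 degrees, less where a joint would pass 70% of its speed; a pose out of reach is approached as far as the arm can. A call is refused whole if a number of a shift passes 6.25 or a number of a turn 10.7, either way. A call with a gripper value outside its range is refused whole. The fingers move at their own pace and stop on an object; "grip_force" is the grip in N (left out, the last holds). Time passes only in rows, so rows that do not move let the fingers close. It gives the time, the measured TCP pose, the force, the opening and the grip force at its end, in the units of the state.
- read_state(): the state, without advancing time (a new reading comes with each control period).
- read_camera(name): name is "scene" or "top" or "wrist"; returns the picture (420x560x3 uint8, red, green, blue); there is no depth.
- calibration(name): a dict with "camera_matrix" (3x3 intrinsics, pixels), "rvec" (rotation vector, rad) and "tvec" (3), from world to camera coordinates, as OpenCV has them. Camera axes: x right, y down, z forward; pixel columns grow to the right and rows downward; lengths in m; the calibration is good to about 2 mm. The wrist camera is an equidistant fisheye: a pixel r from the principal point sees the ray r / f radians off the axis. A picture is of the moment at which its call begins: read the wrist's pose just before it. calibration takes no time and is no camera call; for the wrist camera it gives the pose at the moment of the call.
- finish_job(): hands the job in; it is judged then, once.
The state is a dict: "time": time; "q": joint angles; "joint_vel": joint speeds; "joint_torque": joint torques, N m; "tool_pos": TCP position; "tcp_rot": TCP orientation; "wrist_force": force on the tool from outside, world axes, zero at the start; "torque": the same for the moment, N m; "width": opening from 0.0 (shut) to 1.0 (fully open); "grip_force": force on a finger pad.
Only numpy, scipy, OpenCV 4.12 (cv2) and the standard library are available. Lean on these libraries where they do the work, as an engineer would, in place of code of your own. Each camera call takes 0.05 s, during which the arm holds its last target. There are 200 camera calls.

## Working session

There is one attempt and no reset: what is moved stays moved. The work goes in short steps, Python scripts to look and compute and a tool call to move; the robot and the scene stay as the last step left them, time stands still between calls to the robot, and variables do not carry over. Pictures are saved under pics/ and viewed, at most 14 in all, crops included, and the job is handed in when it is done.

Besides the shell and the picture viewer there is one more tool, called after "Request:" by a JSON object that holds its "api" and its "payload", one argument or row to a line. move_arm: Moves the arm, as the interface text tells. Its arguments: {"type":"object","properties":{"series":{"type":"array"},"grip_force":{"type":"number"}},"required":["series"]}

```bash
ls; mkdir -p pics; python3 - <<'E'
from workcell import *
import cv2
s=read_state();print(s)
for n in("scene","top"):
    cv2.imwrite(f"pics/{n}0.png",read_camera(n)[:,:,::-1])
    print(n,calibration(n))
print(calibration("wrist"))
E
```

```text
pics
{'time': 0.0, 'q': array([ 1.23007316e+00,  2.64758610e-01,  1.60536224e+00, -8.35169030e-06,
        1.27370126e+00, -3.68743033e-02]), 'joint_vel': array([-0.00052949, -0.00190168, -0.00054035,  0.00035743, -0.00036279,
       -0.00118035]), 'joint_torque': array([-5.28469445e-04, -5.15123928e+01, -3.67307854e+01, -1.69223736e-04,
        1.32963056e-02,  1.49145131e-05]), 'tool_pos': array([0.20170776, 0.64341597, 0.23796468]), 'tcp_rot': array([-0.47538453, -3.1049996 ,  0.00344171]), 'wrist_force': array([-0.17856521,  0.40985983, -0.31619704]), 'torque': array([-0.02805064,  0.03825241,  0.04070086]), 'grip_force': 0.0, 'width': 1.001361828489344}
scene {'camera_matrix': array([[388.43285526,   0.        , 274.4345199 ],
       [  0.        , 388.43285526, 214.09130127],
       [  0.        ,   0.        ,   1.        ]]), 'rvec': array([ 1.10500864,  2.14723932, -1.19247548]), 'tvec': array([ 0.39048474, -0.14937082,  1.19969079])}
top {'camera_matrix': array([[515.10753256,   0.        , 271.56584726],
       [  0.        , 515.10753256, 205.06581685],
       [  0.        ,   0.        ,   1.        ]]), 'rvec': array([ 1.96293193, -2.24991098,  0.25942313]), 'tvec': array([-0.00520956,  0.61902204,  1.06946983])}
{'camera_matrix': array([[325.1922621 ,   0.        , 276.90498968],
       [  0.        , 325.1922621 , 208.26406508],
       [  0.        ,   0.        ,   1.        ]]), 'rvec': array([-2.31583001, -1.70245103, -0.26724145]), 'tvec': array([-0.67290099, -0.04115892,  0.37929649])}
```

View pics/scene0.png

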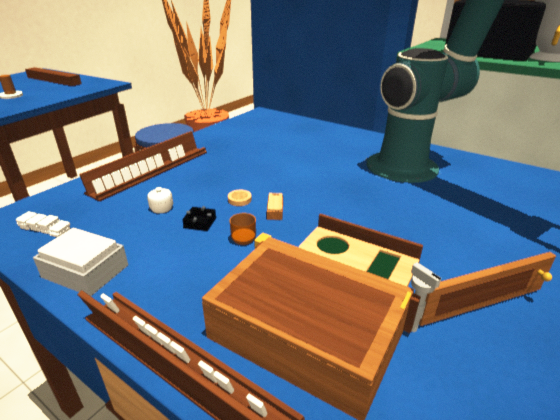

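View pics/top0.png

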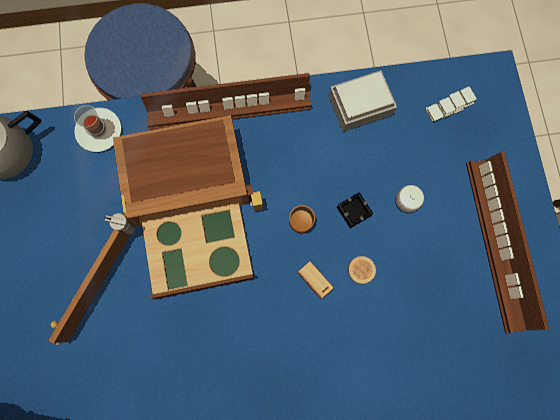

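Top view: coaster (362,270), tile box (316,280), ashtray (355,210), cup (302,219), pot (410,198), nests at (170,233), (218,227), (176,268), (224,262), collar (118,222). There is no strainer out.

```bash
cat > h.py <<'E'
from workcell import *
import cv2, numpy as np
from scipy.spatial.transform import Rotation as R
def cast(name,uv,z):
    c=calibration(name);K=c["camera_matrix"];M=cv2.Rodrigues(c["rvec"])[0];t=c["tvec"]
    uv=np.atleast_2d(np.float64(uv))
    d=np.c_[(uv[:,0]-K[0,2])/K[0,0],(uv[:,1]-K[1,2])/K[1,1],np.ones(len(uv))]@M
    o=-M.T@t
    return (o+d*((z-o[2])/d[:,2])[:,None])
def blobs(m,lo=60):
    cs=cv2.findContours(m.astype(np.uint8),cv2.RETR_EXTERNAL,cv2.CHAIN_APPROX_NONE)[0]
    return [c for c in cs if cv2.contourArea(c)>lo]
E
python3 - <<'E'
from h import *
im=read_camera("top");hsv=cv2.cvtColor(im,cv2.COLOR_RGB2HSV);H,S,V=[hsv[...,i].astype(int) for i in range(3)]
blue=(H>100)&(H<125)&(S>110)
def show(n,m,z,box):
    x0,x1,y0,y1=box;k=np.zeros_like(m);k[y0:y1,x0:x1]=m[y0:y1,x0:x1]
    for c in blobs(k):
        p=cast("top",c[:,0,:].astype(float),z)[:,:2]
        r=cv2.minAreaRect((p*1000).astype(np.float32));M=cv2.moments(c)
        cc=cast("top",[M['m10']/M['m00'],M['m01']/M['m00']],z)[0]
        print(n,"rect c",np.round(r[0],1),"size",np.round(r[1],1),"ang",round(r[2],1),"cent",np.round(cc*1000,1),"A",cv2.contourArea(c))
nb=~blue
show("nest",(H>55)&(H<90)&(S>80)&(V<130),.017,(140,255,205,298))
show("ash",(V<45),.026,(330,380,185,235))
show("ash_nb",nb,.026,(330,380,185,235))
show("tile_nb",nb,.032,(295,338,258,302))
show("tile_lid",nb&(V>170),.032,(295,338,258,302))
show("coaster",nb&(V>60),.016,(342,382,250,290))
show("cup",nb&(V>60),.052,(283,322,200,238))
show("pot",nb&(V>90),.057,(390,430,180,216))
show("catch",(H>15)&(H<32)&(S>150)&(V>120),.074,(246,268,185,215))
show("collar",(S<60)&(V>90),.106,(100,142,205,240))
for n,u in (("st",0),):
  pass
print(hsv[262,224],hsv[210,355],hsv[280,316],hsv[270,362],hsv[200,257],hsv[222,120])
big=cv2.resize(im[100:350,40:270],None,fx=2.4,fy=2.4,interpolation=cv2.INTER_CUBIC)
cv2.imwrite("pics/crop1.png",big[:,:,::-1])
E
```

```text
ash rect c [ 585.8 -278. ] size [60.7 64.3] ang 23.0 cent [ 585.4 -277.4   26. ] A 609.0
ash_nb rect c [ 588.2 -278.6] size [62.4 66.4] ang 23.0 cent [ 586.5 -277.8   26. ] A 649.5
tile_nb rect c [ 440.5 -163.1] size [80.8 40.8] ang 33.1 cent [ 440.1 -163.2   32. ] A 626.5
tile_lid rect c [ 441.5 -164.3] size [78.  34.1] ang 33.9 cent [ 441.2 -164.5   32. ] A 502.0
coaster rect c [ 449.8 -271.9] size [61.6 60.8] ang 82.2 cent [ 449.3 -272.1   16. ] A 588.5
cup rect c [ 577.2 -153. ] size [58.2 61.7] ang 81.7 cent [ 578.2 -152.1   52. ] A 538.5
pot rect c [ 589.9 -400.1] size [63.7 60.2] ang 82.2 cent [ 590.  -399.8   57. ] A 563.0
collar rect c [613.7 245. ] size [35.6 43.5] ang 2.9 cent [614.2 242.3 106. ] A 211.5
[56 75 99] [ 8 34 30] [ 21  96 207] [ 15 129 182] [ 22 146 204] [ 21  35 209]
```

View pics/crop1.png

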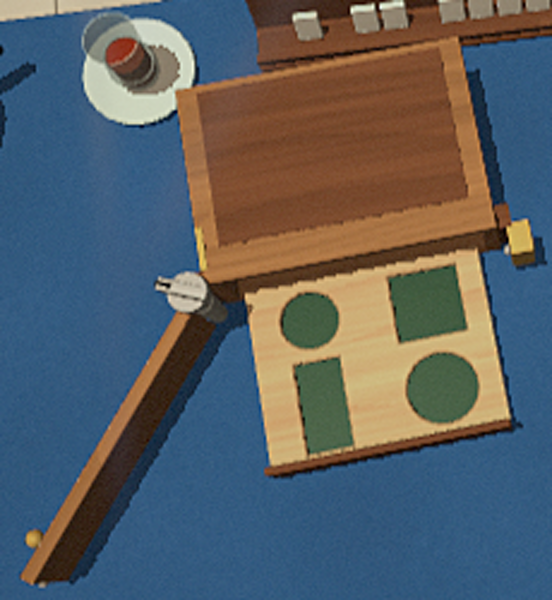

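```bash
python3 - <<'E'
from h import *
im=read_camera("top");hsv=cv2.cvtColor(im,cv2.COLOR_RGB2HSV);H,S,V=[hsv[...,i].astype(int) for i in range(3)]
def show(n,m,z,box):
    x0,x1,y0,y1=box;k=np.zeros_like(m);k[y0:y1,x0:x1]=m[y0:y1,x0:x1]
    for c in blobs(k,25):
        p=cast("top",c[:,0,:].astype(float),z)[:,:2]
        r=cv2.minAreaRect((p*1000).astype(np.float32));M=cv2.moments(c)
        cc=cast("top",[M['m10']/M['m00'],M['m01']/M['m00']],z)[0]
        print(n,"rect c",np.round(r[0],1),"size",np.round(r[1],1),"ang",round(r[2],1),"cent",np.round(cc*1000,1),"A",cv2.contourArea(c))
show("nest",(H>35)&(H<95)&(V<150),.0205,(140,255,205,298))
show("catch",(H>15)&(H<35)&(S>100)&(V>120),.074,(250,268,185,215))
c=lambda u,v:(40+u/2.4,100+v/2.4)
# cabinet top corners (crop coords): rear-left, rear-right, front-right, front-left
P=cast("top",[c(177,92),c(458,39),c(495,226),c(205,285)],.09)[:,:2];print("cabtop",np.round(P*1000,1))
print("cab c",np.round(P.mean(0)*1000,1),[np.round(np.degrees(np.arctan2(*(v)[::-1])),1) for v in (P[0]-P[3],P[1]-P[2])],[np.round(np.degrees(np.arctan2(*(v)[::-1])),1)-90 for v in (P[0]-P[1],P[3]-P[2])])
print("lip",np.round(cast("top",[c(268,471),c(512,424)],.056)*1000,1))
print("collar top/ bar", np.round(cast("top",[c(155,283),c(208,293)],.124)*1000,1),np.round(cast("top",[c(186,289)],.115)*1000,1))
print("door edge",np.round(cast("top",[c(22,577)],.086)*1000,1))
E
```

```text
nest rect c [508.4 145. ] size [83.2 42. ] ang 3.7 cent [508.4 144.9  20.5] A 636.0
nest rect c [510.3  33. ] size [63.2 63.4] ang 83.0 cent [509.8  32.8  20.5] A 617.0
nest rect c [590.9 149.8] size [50.2 51.2] ang 84.5 cent [590.5 150.3  20.5] A 387.0
nest rect c [591.6  38. ] size [62.7 64.1] ang 3.8 cent [591.8  38.   20.5] A 696.0
catch rect c [631.6 -57.1] size [29.9 20.8] ang 3.4 cent [631.3 -57.2  74. ] A 103.5
cabtop [[807.4 240.4]
 [824.7 -25.2]
 [639.7 -37. ]
 [620.7 228. ]]
cab c [723.1 101.6] [np.float64(3.8), np.float64(3.6)] [np.float64(3.700000000000003), np.float64(4.099999999999994)]
lip [[451.3 193.3  56. ]
 [463.2 -28.7  56. ]]
collar top/ bar [[620.2 262.3 124. ]
 [605.1 217.3 124. ]] [[613.4 238.4 115. ]]
door edge [[388.3 402.6  86. ]]
```

```bash
cat >> h.py <<'E'
def items(win):
    """win: name->(u,v,half,height); silhouette -> centre of top face, angle"""
    im=read_camera("top");hsv=cv2.cvtColor(im,cv2.COLOR_RGB2HSV);Hh,S,V=[hsv[...,i].astype(int) for i in range(3)]
    blue=(Hh>100)&(Hh<125)&(S>110)
    c=calibration("top");cam=-cv2.Rodrigues(c["rvec"])[0].T@c["tvec"]
    for n,(u,v,k,h) in win.items():
        m=np.zeros_like(blue);sl=np.s_[v-k:v+k,u-k:u+k]
        m[sl]=(V<45)[sl] if n=="ash" else (~blue&(V>60))[sl]
        for b in blobs(m,150):
            p=cast("top",b[:,0,:].astype(float),h)[:,:2]
            r=cv2.minAreaRect((p*1000).astype(np.float32));cc=np.array(r[0])
            s=(cam[:2]*1000-cc)*h/cam[2]
            print(n,"centre",np.round(cc-s/2,1),"raw",np.round(cc,1),"size",np.round(r[1],1),"ang",round(r[2],1))
    return im
W={"ash":(355,210,25,.026),"tile":(316,280,24,.032),"coaster":(362,270,20,.016)}
def plan(x,y,z,ang=None,o=8.5):
    """rows (cm, deg) to bring the TCP to x,y,z mm, closing line at ang deg; tool kept pointing down"""
    s=read_state();M=R.from_rotvec(s["tcp_rot"]).as_matrix()
    a=np.degrees(np.arctan2(M[1,1],M[0,1]));t=0 if ang is None else ((ang-a+90)%180-90)
    d=np.array([x,y,z])/1000-s["tool_pos"]
    n=int(np.ceil(max(np.abs(d).max()*100/5.5,abs(t)/10,np.linalg.norm(d)*100/6)))
    print("now",np.round(s["tool_pos"]*1000,1),"ang",round(a,1),"tilt",np.round(M[:2,2],3),"q6",round(s["q"][5],2),"w",round(s["width"],3),"n",n)
    for i in range(n):
        Mi=R.from_rotvec([0,0,np.radians(t*i/n)]).as_matrix()@M
        print([o]+list(np.round(Mi.T@d/n*100,2))+[0,0,round(-t/n,1)])
E
python3 - <<'E'
from h import *
items(W);plan(588,-280,100,113,8.5)
s=read_state();print(s["time"],calibration("top"), )
E
```

```text
ash centre [ 588.2 -280.6] raw [ 585.7 -278.1] size [60.9 64.2] ang 23.4
tile centre [ 441.6 -164.6] raw [ 440.5 -163.1] size [80.7 40.8] ang 33.1
coaster centre [ 450.4 -273.5] raw [ 449.8 -271.9] size [61.6 60.8] ang 82.2
now [201.8 643.7 238.6] ang 72.6 tilt [-0.    -0.001] q6 -0.04 w 0.999 n 17
[8.5, np.float64(-3.79), np.float64(-4.5), np.float64(0.82), 0, 0, np.float64(-2.4)]
[8.5, np.float64(-3.6), np.float64(-4.66), np.float64(0.82), 0, 0, np.float64(-2.4)]
[8.5, np.float64(-3.41), np.float64(-4.8), np.float64(0.82), 0, 0, np.float64(-2.4)]
[8.5, np.float64(-3.2), np.float64(-4.94), np.float64(0.82), 0, 0, np.float64(-2.4)]
[8.5, np.float64(-3.0), np.float64(-5.07), np.float64(0.82), 0, 0, np.float64(-2.4)]
[8.5, np.float64(-2.78), np.float64(-5.19), np.float64(0.82), 0, 0, np.float64(-2.4)]
[8.5, np.float64(-2.57), np.float64(-5.3), np.float64(0.82), 0, 0, np.float64(-2.4)]
[8.5, np.float64(-2.34), np.float64(-5.4), np.float64(0.82), 0, 0, np.float64(-2.4)]
[8.5, np.float64(-2.12), np.float64(-5.49), np.float64(0.82), 0, 0, np.float64(-2.4)]
[8.5, np.float64(-1.89), np.float
[... 243 characters left out ...]
1.18), np.float64(-5.77), np.float64(0.82), 0, 0, np.float64(-2.4)]
[8.5, np.float64(-0.94), np.float64(-5.81), np.float64(0.82), 0, 0, np.float64(-2.4)]
[8.5, np.float64(-0.7), np.float64(-5.85), np.float64(0.82), 0, 0, np.float64(-2.4)]
[8.5, np.float64(-0.46), np.float64(-5.87), np.float64(0.82), 0, 0, np.float64(-2.4)]
[8.5, np.float64(-0.21), np.float64(-5.88), np.float64(0.82), 0, 0, np.float64(-2.4)]
0.25 {'camera_matrix': array([[515.10753256,   0.        , 271.56584726],
       [  0.        , 515.10753256, 205.06581685],
       [  0.        ,   0.        ,   1.        ]]), 'rvec': array([ 1.96293193, -2.24991098,  0.25942313]), 'tvec': array([-0.00520956,  0.61902204,  1.06946983])}
```

Request:
{"api": "move_arm", "payload": {
  "series": [8.5,-3.79,-4.5,0.6,0,0,0,8.5,-3.79,-4.5,0.6,0,0,0,8.5,-3.79,-4.5,0.6,0,0,0,8.5,-3.79,-4.5,0.6,0,0,0,8.5,-3.79,-4.5,0.6,0,0,0],
  "grip_force": 40
}}

```text
time: 0.88
tool_pos: [0.3159, 0.371, 0.2092]
tcp_rot: [0.474, 3.105, 0.001]
wrist_force: [0.1, -0.0, 0.4]
width: 0.997
grip_force: 0.0
```

Request:
{"api": "move_arm", "payload": {
  "series": [8.5,-3.79,-4.5,0.6,0,0,0,8.5,-3.79,-4.5,0.6,0,0,0,8.5,-3.79,-4.5,0.6,0,0,0,8.5,-3.79,-4.5,0.6,0,0,0,8.5,-3.79,-4.5,0.6,0,0,0]
}}

```text
time: 1.5
tool_pos: [0.4295, 0.0995, 0.1795]
tcp_rot: [0.475, 3.104, 0.001]
wrist_force: [1.1, 0.3, 0.1]
width: 0.994
grip_force: 0.0
```

Request:
{"api": "move_arm", "payload": {
  "series": [8.5,-3.79,-4.5,0.6,0,0,0,8.5,-3.79,-4.5,0.6,0,0,0,8.5,-3.79,-4.5,0.6,0,0,0,8.5,-3.79,-4.5,0.6,0,0,0,8.5,-3.79,-4.5,0.6,0,0,0]
}}

```text
time: 2.12
tool_pos: [0.543, -0.1721, 0.1492]
tcp_rot: [0.476, 3.105, 0.0]
wrist_force: [1.1, 0.1, 0.4]
width: 0.994
grip_force: 0.0
```

Request:
{"api": "move_arm", "payload": {
  "series": [8.5,-3.79,-4.5,0.6,0,0,-10.1,8.5,0,0,0,0,0,-10.1,8.5,0,0,0,0,0,-10.1,8.5,0,0,0,0,0,-10.1,8.5,0,0,0,0,0,0]
}}

```text
time: 2.75
tool_pos: [0.5651, -0.2244, 0.1432]
tcp_rot: [0.623, -3.079, -0.0]
wrist_force: [0.4, -0.4, 0.7]
width: 0.994
grip_force: 0.0
```

```bash
python3 - <<'E'
from h import *
im=read_camera("wrist");cv2.imwrite("pics/w1.png",im[:,:,::-1])
plan(588.2,-280.6,14,113.2)
E
```

```text
now [ 565.1 -224.3  143.2] ang 112.8 tilt [-0.  0.] q6 -2.39 w 0.998 n 3
[8.5, np.float64(0.02), np.float64(-2.03), np.float64(4.31), 0, 0, np.float64(-0.1)]
[8.5, np.float64(0.02), np.float64(-2.03), np.float64(4.31), 0, 0, np.float64(-0.1)]
[8.5, np.float64(0.03), np.float64(-2.03), np.float64(4.31), 0, 0, np.float64(-0.1)]
```

View pics/w1.png

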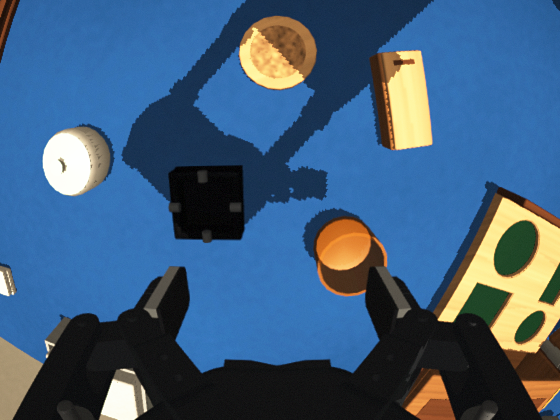

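Wrist view: ashtray at (206,203), square to the fingers; cup (350,255), coaster (278,52), tile box (403,100) undisturbed. I check the ashtray centre from this second view.

```bash
cat >> h.py <<'E'
def wcast(uv,z):
    c=calibration("wrist");K=c["camera_matrix"];M=cv2.Rodrigues(c["rvec"])[0];o=-M.T@c["tvec"]
    p=(np.atleast_2d(np.float64(uv))-K[:2,2])/K[0,0];r=np.linalg.norm(p,axis=1)
    d=np.c_[p*(np.sin(r)/r)[:,None],np.cos(r)]@M
    return o+d*((z-o[2])/d[:,2])[:,None],o
def wcentre(c,h):
    p,o=wcast(c[:,0,:],h);r=cv2.minAreaRect((p[:,:2]*1000).astype(np.float32));cc=np.array(r[0])
    print("wrist raw",np.round(cc,1),"corr",np.round(cc-(o[:2]*1000-cc)*h/o[2]/2,1),"size",np.round(r[1],1),"ang",round(r[2],1))
E
python3 - <<'E'
from h import *
im=cv2.imread("pics/w1.png");V=cv2.cvtColor(im,cv2.COLOR_BGR2HSV)[...,2]
m=np.zeros(V.shape,bool);m[150:260,150:262]=V[150:260,150:262]<45
for c in blobs(m): wcentre(c,.026)
h=cv2.cvtColor(im,cv2.COLOR_BGR2HSV)
nb=~((h[...,0]>98)&(h[...,0]<125)&(h[...,1]>110))
for b,hh in (((230,325,5,100),.016),((362,440,40,160),.032)):
    m=np.zeros(V.shape,bool);s=np.s_[b[2]:b[3],b[0]:b[1]];m[s]=nb[s]&(V[s]>60)
    for c in blobs(m,400): wcentre(c,hh)
E
```

```text
wrist raw [ 587.  -279.8] corr [ 591.4 -280.9] size [64.2 62.1] ang 22.8
wrist raw [ 451.6 -273. ] corr [ 450.4 -273.5] size [61.1 61.5] ang 87.5
wrist raw [ 444.8 -167.3] corr [ 442.  -162.2] size [78.2 39.3] ang 33.3
```

Request:
{"api": "move_arm", "payload": {
  "series": [8.5,0,-3.05,1,0,0,0,8.5,0,-3.05,2,0,0,0,8.5,0,0,4,0,0,0,8.5,0,0,4,0,0,0,8.5,0,0,1.9,0,0,0]
}}

```text
time: 3.42
tool_pos: [0.5872, -0.2796, 0.0115]
tcp_rot: [0.622, -3.076, -0.004]
wrist_force: [0.9, -0.2, -0.0]
width: 1.001
grip_force: 0.0
```

Request:
{"api": "move_arm", "payload": {
  "series": [5.5,0,0,0,0,0,0,5.5,0,0,0,0,0,0,5.5,0,0,0,0,0,0,5.5,0,0,0,0,0,0]
}}

```text
time: 3.92
tool_pos: [0.5896, -0.2808, 0.0154]
tcp_rot: [-0.626, 3.077, -0.002]
wrist_force: [-0.1, -0.4, -1.7]
width: 0.691
grip_force: 46.0
```

```bash
python3 - <<'E'
from h import *
s=read_state();print(s["width"],s["grip_force"],s["wrist_force"]);plan(592,38,110,93.7,5.5)
E
```

```text
0.690644310120787 46.00529730319977 [-0.11236881 -0.35539795 -1.7329193 ]
now [ 589.6 -280.8   15.4] ang 113.0 tilt [ 0.002 -0.001] q6 -2.45 w 0.691 n 6
[5.5, np.float64(-2.11), np.float64(4.87), np.float64(-1.58), 0, 0, np.float64(3.2)]
[5.5, np.float64(-1.84), np.float64(4.98), np.float64(-1.58), 0, 0, np.float64(3.2)]
[5.5, np.float64(-1.55), np.float64(5.08), np.float64(-1.58), 0, 0, np.float64(3.2)]
[5.5, np.float64(-1.27), np.float64(5.16), np.float64(-1.58), 0, 0, np.float64(3.2)]
[5.5, np.float64(-0.98), np.float64(5.22), np.float64(-1.58), 0, 0, np.float64(3.2)]
[5.5, np.float64(-0.68), np.float64(5.27), np.float64(-1.58), 0, 0, np.float64(3.2)]
```

Request:
{"api": "move_arm", "payload": {
  "series": [5.5,0,0,-3,0,0,0,5.5,0,0,-5.5,0,0,0,5.5,0,0,0,0,0,9.65,5.5,0,0,0,0,0,9.65,5.5,-0.38,5.3,0,0,0,0]
}}

```text
time: 4.55
tool_pos: [0.5902, -0.2299, 0.1005]
tcp_rot: [-0.092, 3.137, -0.003]
wrist_force: [-1.1, 0.9, -1.5]
width: 0.693
grip_force: 46.0
```

Request:
{"api": "move_arm", "payload": {
  "series": [5.5,-0.38,5.3,0,0,0,0,5.5,-0.38,5.3,0,0,0,0,5.5,-0.38,5.3,0,0,0,0,5.5,-0.38,5.3,0,0,0,0,5.5,-0.38,5.3,0,0,0,0]
}}

```text
time: 5.18
tool_pos: [0.5912, 0.04, 0.0999]
tcp_rot: [-0.101, 3.139, -0.0]
wrist_force: [1.4, 0.1, -0.8]
width: 0.688
grip_force: 46.0
```

```bash
python3 - <<'E'
from h import *
s=read_state();print(s["width"],s["grip_force"],s["wrist_force"])
im=read_camera("wrist");cv2.imwrite("pics/w2.png",im[:,:,::-1])
plan(592,38,34,93.7,5.5)
E
```

```text
0.6883534013263516 45.99341690540314 [ 1.43598036  0.08914347 -0.82658223]
now [590.9  46.2  99.9] ang 93.8 tilt [0.001 0.005] q6 -1.61 w 0.69 n 2
[5.5, np.float64(-0.02), np.float64(-0.43), np.float64(3.29), 0, 0, np.float64(0.0)]
[5.5, np.float64(-0.02), np.float64(-0.43), np.float64(3.29), 0, 0, np.float64(0.0)]
```

View pics/w2.png

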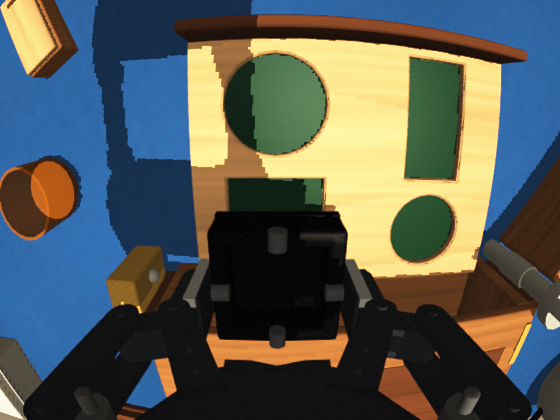

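Ashtray held level and centred at (278,275), heading for the square nest at (277,195). I let the arm settle and measure.

Request:
{"api": "move_arm", "payload": {
  "series": [5.5,0,0,0,0,0,0,5.5,0,0,0,0,0,0]
}}

```text
time: 5.48
tool_pos: [0.5913, 0.0376, 0.0995]
tcp_rot: [-0.101, 3.14, -0.001]
wrist_force: [0.4, -0.2, -2.1]
width: 0.689
grip_force: 46.0
```

```bash
python3 - <<'E'
from h import *
plan(592,38,34,93.7,5.5)
im=cv2.imread("pics/w2.png");h=cv2.cvtColor(im,cv2.COLOR_BGR2HSV)
im=read_camera("wrist");h=cv2.cvtColor(im,cv2.COLOR_RGB2HSV);H,S,V=[h[...,i].astype(int) for i in range(3)]
for c in blobs((H>35)&(H<95)&(S>60)&(V>35),1200):
    p,o=wcast(c[:,0,:],.0205);r=cv2.minAreaRect((p[:,:2]*1000).astype(np.float32));print(np.round(r[0],1),np.round(r[1],1),round(r[2],1))
    p=p*1000;print("  bbox",p.min(0)[:2].round(1),p.max(0)[:2].round(1))
m=(V<50);m[:212]=0;m[345:]=0;m[:,:205]=0;m[:,350:]=0
p,o=wcast([[209,275],[347,275]],.115);print(p*1000)
E
```

```text
now [591.3  37.6  99.5] ang 93.7 tilt [ 0.    -0.001] q6 -1.61 w 0.689 n 2
[5.5, np.float64(-0.04), np.float64(0.02), np.float64(3.27), 0, 0, np.float64(-0.0)]
[5.5, np.float64(-0.04), np.float64(0.02), np.float64(3.27), 0, 0, np.float64(-0.0)]
[590.9 148.3] [50.9 52.4] 84.5
  bbox [564.7 122.6] [617.1 173.7]
[509.9 143.2] [83.5 40.4] 3.7
  bbox [467.3 120.4] [552.6 165.4]
[510.   33.5] [65.4 61.6] 39.2
  bbox [ 4.782e+02 -3.000e-01] [544.1  64.8]
[[582.30982471   6.87277529 115.        ]
 [578.59240917  65.00716294 115.        ]]
```

Request:
{"api": "move_arm", "payload": {
  "series": [5.5,-0.05,0.05,3.5,0,0,0,5.5,0,0,1.9,0,0,0,5.5,0,0,0.7,0,0,0,5.5,0,0,0.5,0,0,0,5.5,0,0,0,0,0,0]
}}

```text
time: 6.15
tool_pos: [0.5921, 0.0387, 0.0336]
tcp_rot: [-0.101, 3.14, -0.0]
wrist_force: [-0.1, -0.3, -1.1]
width: 0.686
grip_force: 45.9
```

```bash
python3 - <<'E'
from h import *
s=read_state();print(s["width"],s["grip_force"],s["wrist_force"],s["torque"]);plan(592,38,32,93.7,5.5)
E
```

```text
0.6862141147437097 45.94778001308441 [-0.05586769 -0.29530264 -1.14184763] [ 0.02337012  0.07388884 -0.01890535]
now [592.1  38.7  33.6] ang 93.7 tilt [0. 0.] q6 -1.61 w 0.686 n 1
[5.5, np.float64(0.01), np.float64(-0.07), np.float64(0.16), 0, 0, np.float64(-0.0)]
```

Request:
{"api": "move_arm", "payload": {
  "series": [5.5,0,0,0.15,0,0,0,7.6,0,0,0,0,0,0,7.6,0,0,0,0,0,0,7.6,0,0,-2,0,0,0,8.5,0,0,-6,0,0,0]
}}

```text
time: 6.78
tool_pos: [0.5887, 0.0388, 0.1101]
tcp_rot: [0.101, -3.132, -0.0]
wrist_force: [0.3, 0.0, -0.3]
width: 0.994
grip_force: 0.0
```

Request:
{"api": "move_arm", "payload": {
  "series": [8.5,3,-3,-2,0,0,0,8.5,4,-5.5,0,0,0,0,8.5,4,-5.5,0,0,0,0,8.5,0,0,0,0,0,0]
}}

```text
time: 7.28
tool_pos: [0.4952, -0.1015, 0.1334]
tcp_rot: [-0.093, 3.139, -0.002]
wrist_force: [-0.5, -0.4, 0.5]
width: 0.993
grip_force: 0.0
```

```bash
python3 - <<'E'
from h import *
im=items(W)
cv2.imwrite("pics/t2.png",im[:,:,::-1])
plan(442,-163.5,110,123.4)
E
```

```text
tile centre [ 441.5 -169.7] raw [ 440.4 -168.1] size [ 85.5 103.4] ang 82.2
coaster centre [ 450.4 -273.5] raw [ 449.8 -271.9] size [61.6 60.8] ang 82.2
now [ 496.6 -100.1  133.4] ang 93.5 tilt [ 0.002 -0.   ] q6 -1.88 w 0.997 n 3
[8.5, np.float64(1.95), np.float64(-2.0), np.float64(0.78), 0, 0, np.float64(-10.0)]
[8.5, np.float64(2.26), np.float64(-1.63), np.float64(0.78), 0, 0, np.float64(-10.0)]
[8.5, np.float64(2.51), np.float64(-1.21), np.float64(0.78), 0, 0, np.float64(-10.0)]
```

View pics/t2.png

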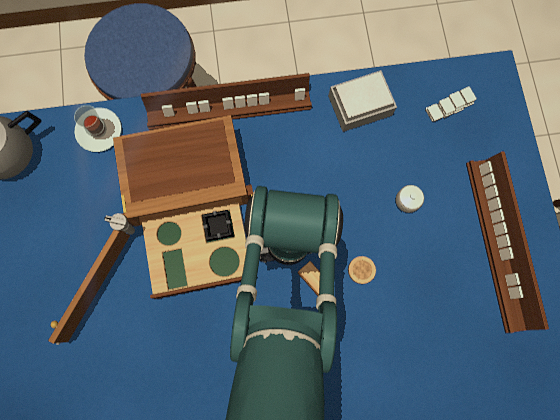

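Ashtray sits in its nest at (218,227). The tile box is next; I use the opposite wrist turn to stay within the last joint's range.

Request:
{"api": "move_arm", "payload": {
  "series": [8.5,0,0,0,0,0,10,8.5,0,0,0,0,0,10,8.5,0,0,0,0,0,10,8.5,0,0,0,0,0,10,8.5,0,0,0,0,0,10]
}}

```text
time: 7.95
tool_pos: [0.4983, -0.0973, 0.1328]
tcp_rot: [1.24, 2.885, 0.001]
wrist_force: [-0.1, -1.4, -0.8]
width: 1.002
grip_force: 0.0
```

Request:
{"api": "move_arm", "payload": {
  "series": [8.5,0,0,0,0,0,10,8.5,0,0,0,0,0,10,8.5,0,0,0,0,0,10,8.5,0,0,0,0,0,10,8.5,0,0,0,0,0,10]
}}

```text
time: 8.57
tool_pos: [0.4983, -0.0973, 0.1328]
tcp_rot: [2.344, 2.091, 0.002]
wrist_force: [-0.6, -0.5, -0.0]
width: 0.995
grip_force: 0.0
```

Request:
{"api": "move_arm", "payload": {
  "series": [8.5,0,0,0,0,0,10,8.5,0,0,0,0,0,10,8.5,0,0,0,0,0,10,8.5,0,0,0,0,0,10,8.5,0,0,0,0,0,10]
}}

```text
time: 9.2
tool_pos: [0.4983, -0.0973, 0.1328]
tcp_rot: [3.008, 0.904, 0.003]
wrist_force: [-0.1, -0.3, -0.3]
width: 0.991
grip_force: 0.0
```

Request:
{"api": "move_arm", "payload": {
  "series": [8.5,0,0,0,0,0,0]
}}

```text
time: 9.32
tool_pos: [0.4981, -0.0976, 0.1326]
tcp_rot: [3.005, 0.916, 0.002]
wrist_force: [0.5, 0.0, 0.9]
width: 0.998
grip_force: 0.0
```

```bash
python3 - <<'E'
from h import *
plan(442,-163.5,110,123.4)
im=read_camera("wrist");cv2.imwrite("pics/w3.png",im[:,:,::-1]);h=cv2.cvtColor(im,cv2.COLOR_RGB2HSV);V=h[...,2]
nb=~((h[...,0]>98)&(h[...,0]<125)&(h[...,1]>110))
for c in blobs(nb&(V>60),1500):
    print(cv2.boundingRect(c));wcentre(c,.032)
E
```

```text
now [498.1 -97.6 132.6] ang -56.1 tilt [0.001 0.   ] q6 0.74 w 0.998 n 2
[8.5, np.float64(-4.17), np.float64(1.17), np.float64(1.13), 0, 0, np.float64(0.2)]
[8.5, np.float64(-4.16), np.float64(1.19), np.float64(1.13), 0, 0, np.float64(0.2)]
(523, 343, 37, 77)
wrist raw [ 468.3 -678.9] corr [ 462.5 -716.4] size [322.8  72.7] ang 69.9
(518, 256, 42, 55)
wrist raw [ 596.5 -399. ] corr [ 598.5 -419.7] size [110.3  57.9] ang 89.7
(282, 246, 47, 91)
wrist raw [ 449.3 -159.7] corr [ 442.4 -166. ] size [93.2 37.7] ang 33.6
(358, 127, 83, 83)
wrist raw [ 580.2 -158.5] corr [ 581.2 -164.8] size [63.5 71.4] ang 30.8
(0, 96, 171, 111)
wrist raw [451.2  76.5] corr [444.5  84.4] size [  8.9 202.3] ang 3.8
(311, 0, 62, 59)
wrist raw [640.1 -56. ] corr [644.7 -56.1] size [50.2 32.9] ang 4.1
(0, 0, 302, 188)
wrist raw [549.8  80.9] corr [548.9  89. ] size [165.5 227.5] ang 3.9
```

View pics/w3.png

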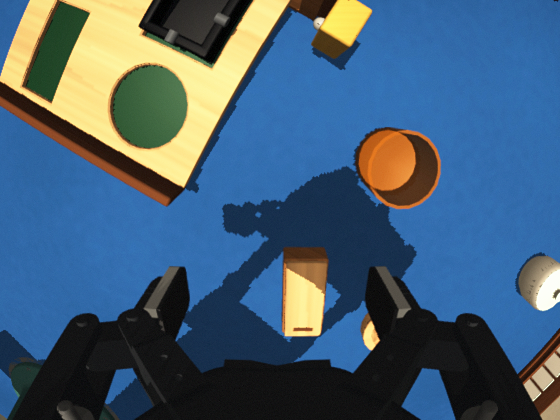

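Request:
{"api": "move_arm", "payload": {
  "series": [7,-4.17,1.18,0,0,0,0.2,7,-4.17,1.18,2.5,0,0,0.2,7,0,0,4.5,0,0,0,7,0,0,3.7,0,0,0,7,0,0,0.9,0,0,0]
}}

```text
time: 10.0
tool_pos: [0.4386, -0.1633, 0.0137]
tcp_rot: [-3.006, -0.903, 0.006]
wrist_force: [-0.1, 0.6, -0.5]
width: 0.821
grip_force: 0.0
```

Request:
{"api": "move_arm", "payload": {
  "series": [3.4,0,0,0,0,0,0,3.4,0,0,0,0,0,0,3.4,0,0,0,0,0,0,3.4,0,0,0,0,0,0,3.4,0,0,0,0,0,0]
}}

```text
time: 10.62
tool_pos: [0.4422, -0.165, 0.0175]
tcp_rot: [3.008, 0.9, 0.005]
wrist_force: [1.0, 1.2, 6.7]
width: 0.433
grip_force: 42.0
```

```bash
python3 - <<'E'
from h import *
s=read_state();print(s["width"]*85.4,s["grip_force"],s["wrist_force"]);plan(509,144.5,110,93.7,3.4)
E
```

```text
36.96551734738177 42.008416056632996 [1.04972023 1.16998758 6.69507785]
now [ 442.2 -165.    17.5] ang -56.7 tilt [ 0.003 -0.001] q6 0.58 w 0.433 n 6
[3.4, np.float64(3.77), np.float64(-3.7), np.float64(-1.54), 0, 0, np.float64(4.9)]
[3.4, np.float64(3.43), np.float64(-4.01), np.float64(-1.55), 0, 0, np.float64(4.9)]
[3.4, np.float64(3.08), np.float64(-4.29), np.float64(-1.55), 0, 0, np.float64(4.9)]
[3.4, np.float64(2.7), np.float64(-4.53), np.float64(-1.55), 0, 0, np.float64(4.9)]
[3.4, np.float64(2.3), np.float64(-4.75), np.float64(-1.55), 0, 0, np.float64(4.9)]
[3.4, np.float64(1.88), np.float64(-4.93), np.float64(-1.55), 0, 0, np.float64(4.9)]
```

Request:
{"api": "move_arm", "payload": {
  "series": [3.4,0,0,-4,0,0,0,3.4,0,0,-5,0,0,0,3.4,0,0,0,0,0,9.87,3.4,0,0,0,0,0,9.87,3.4,0,0,0,0,0,9.87]
}}

```text
time: 11.25
tool_pos: [0.4401, -0.1644, 0.106]
tcp_rot: [3.14, 0.092, 0.0]
wrist_force: [0.3, -0.3, -1.7]
width: 0.433
grip_force: 41.1
```

Request:
{"api": "move_arm", "payload": {
  "series": [3.4,1.44,-5.08,0,0,0,0,3.4,1.44,-5.08,0,0,0,0,3.4,1.44,-5.08,0,0,0,0,3.4,1.44,-5.08,0,0,0,0,3.4,1.44,-5.08,0,0,0,0]
}}

```text
time: 11.88
tool_pos: [0.4959, 0.0953, 0.1059]
tcp_rot: [3.14, 0.101, 0.0]
wrist_force: [-0.0, -0.3, -0.9]
width: 0.434
grip_force: 41.1
```

Request:
{"api": "move_arm", "payload": {
  "series": [3.4,1.44,-5.08,0,0,0,0,3.4,0,0,0,0,0,0,3.4,0,0,0,0,0,0]
}}

```text
time: 12.25
tool_pos: [0.5064, 0.1451, 0.1054]
tcp_rot: [3.139, 0.103, -0.002]
wrist_force: [0.6, -0.4, -1.6]
width: 0.43
grip_force: 41.2
```

```bash
python3 - <<'E'
from h import *
s=read_state();print(s["width"]*85.4,s["grip_force"],s["wrist_force"]);plan(509,144.5,35,93.7,3.4)
im=read_camera("wrist");cv2.imwrite("pics/w4.png",im[:,:,::-1])
E
```

```text
36.71114549932678 41.23027503490448 [ 0.56160213 -0.39929129 -1.5536315 ]
now [506.4 145.1 105.4] ang -86.2 tilt [-0.001 -0.001] q6 1.74 w 0.43 n 2
[3.4, np.float64(0.13), np.float64(0.04), np.float64(3.52), 0, 0, np.float64(0.0)]
[3.4, np.float64(0.13), np.float64(0.04), np.float64(3.52), 0, 0, np.float64(0.0)]
```

View pics/w4.png

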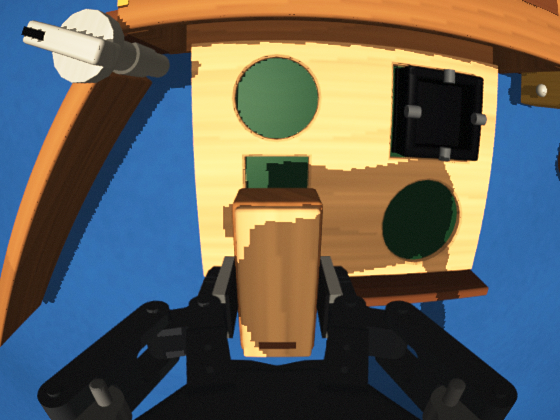

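Box held square at (278,275), in line with the oblong nest (277,170); ashtray is seated at (436,112).

Request:
{"api": "move_arm", "payload": {
  "series": [3.4,0.26,0.06,3.5,0,0,0,3.4,0,0,2,0,0,0,3.4,0,0,0.8,0,0,0,3.4,0,0,0.6,0,0,0,3.4,0,0,0,0,0,0]
}}

```text
time: 12.92
tool_pos: [0.51, 0.1444, 0.0371]
tcp_rot: [-3.14, -0.1, -0.001]
wrist_force: [-0.2, 0.1, -0.8]
width: 0.436
grip_force: 41.2
```

```bash
python3 - <<'E'
from h import *
s=read_state();print(s["width"]*85.4,s["grip_force"],s["wrist_force"],s["torque"]);plan(509,144.5,34,93.7,3.4)
E
```

```text
37.27250647672977 41.191579699516296 [-0.21450608  0.1432785  -0.83074314] [-0.03346185 -0.0125877   0.01981751]
now [510.  144.4  37.1] ang -86.4 tilt [0. 0.] q6 1.74 w 0.436 n 1
[3.4, np.float64(-0.1), np.float64(-0.01), np.float64(0.31), 0, 0, np.float64(-0.1)]
```

Request:
{"api": "move_arm", "payload": {
  "series": [3.4,0,0,0.25,0,0,0,5.5,0,0,0,0,0,0,5.5,0,0,0,0,0,0,5.5,0,0,-2,0,0,0,7,0,0,-6,0,0,0]
}}

```text
time: 13.55
tool_pos: [0.5065, 0.1442, 0.1117]
tcp_rot: [3.138, 0.101, -0.013]
wrist_force: [1.2, 1.0, -0.5]
width: 0.819
grip_force: 0.0
```

Request:
{"api": "move_arm", "payload": {
  "series": [8.5,0,3,-2,0,0,0,8.5,-2,6,0,0,0,0,8.5,0,6,0,0,0,0,8.5,0,6,0,0,0,0,8.5,0,6,0,0,0,0]
}}

```text
time: 14.18
tool_pos: [0.5075, -0.127, 0.135]
tcp_rot: [3.14, 0.101, 0.003]
wrist_force: [0.9, -0.2, 0.9]
width: 1.0
grip_force: 0.0
```

Request:
{"api": "move_arm", "payload": {
  "series": [8.5,0,6,0,0,0,0,8.5,0,0,0,0,0,0,8.5,0,0,0,0,0,0]
}}

```text
time: 14.55
tool_pos: [0.5109, -0.1849, 0.1342]
tcp_rot: [-3.139, -0.099, 0.0]
wrist_force: [0.0, 0.2, 0.1]
width: 0.996
grip_force: 0.0
```

```bash
python3 - <<'E'
from h import *
plan(450.4,-273.5,110,-86.3)
im=read_camera("wrist");h=cv2.cvtColor(im,cv2.COLOR_RGB2HSV);V=h[...,2]
nb=~((h[...,0]>98)&(h[...,0]<125)&(h[...,1]>110))
for c in blobs(nb&(V>60),1500):
    print(cv2.boundingRect(c));wcentre(c,.016)
items({"coaster":(362,270,30,.016)})
im=read_camera("top");cv2.imwrite("pics/c2.png",cv2.resize(im[170:320,120:420],None,fx=2.6,fy=2.6)[:,:,::-1])
E
```

```text
now [ 510.9 -184.9  134.2] ang -86.4 tilt [-0.     0.001] q6 1.11 w 0.996 n 2
[8.5, np.float64(-3.3), np.float64(4.23), np.float64(1.21), 0, 0, np.float64(-0.0)]
[8.5, np.float64(-3.3), np.float64(4.23), np.float64(1.21), 0, 0, np.float64(-0.0)]
(333, 237, 78, 81)
wrist raw [ 439.4 -278.2] corr [ 434.9 -281.1] size [104.5  62.1] ang 25.9
(491, 102, 65, 68)
wrist raw [ 598.9 -418. ] corr [ 599.1 -425.1] size [92.5 64.4] ang 84.6
(192, 75, 87, 87)
wrist raw [ 579.4 -148. ] corr [ 579.1 -147. ] size [67.5 67.4] ang 3.0
(0, 0, 140, 240)
wrist raw [568.6  25.7] corr [567.9  31.8] size [170.8 245.7] ang 82.6
(0, 0, 63, 52)
wrist raw [686.8  63.2] corr [689.7  70.4] size [59.1 92.1] ang 3.5
coaster centre [ 451.1 -273.3] raw [ 450.5 -271.8] size [132.7 136.4] ang 80.7
```

View pics/c2.png

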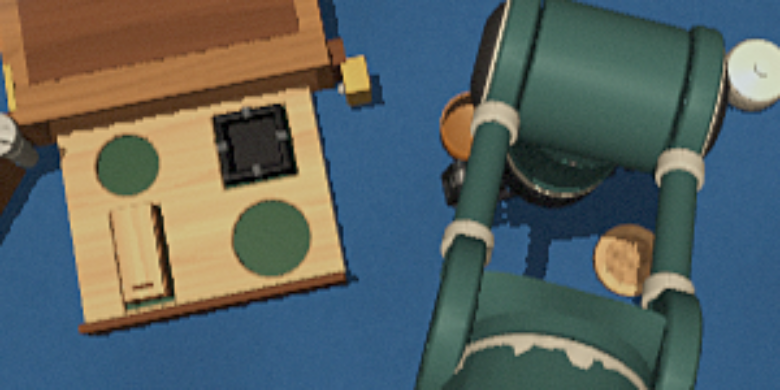

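Coaster unmoved at about (360,270) in the full view; ashtray and tile box are in their nests.

Request:
{"api": "move_arm", "payload": {
  "series": [8.5,-3.3,4.23,0,0,0,0,8.5,-3.3,4.23,3,0,0,0,8.5,0,0,5,0,0,0,8.5,0,0,3.6,0,0,0,8.5,0,0,0.8,0,0,0]
}}

```text
time: 15.32
tool_pos: [0.4487, -0.2711, 0.0077]
tcp_rot: [-3.136, -0.103, 0.007]
wrist_force: [0.2, -0.1, 0.8]
width: 0.996
grip_force: 0.0
```

Request:
{"api": "move_arm", "payload": {
  "series": [8.5,0,0,0,0,0,0,8.5,0,0,0,0,0,0]
}}

```text
time: 15.58
tool_pos: [0.4525, -0.2742, 0.0122]
tcp_rot: [3.138, 0.103, 0.004]
wrist_force: [-0.3, -0.6, -0.3]
width: 0.995
grip_force: 0.0
```

```bash
python3 - <<'E'
from h import *
plan(450.4,-273.5,9.5,-86.3)
im=read_camera("wrist");cv2.imwrite("pics/w5.png",im[:,:,::-1])
E
```

```text
now [ 452.5 -274.2   12.2] ang -86.3 tilt [ 0.003 -0.002] q6 0.91 w 0.995 n 1
[8.5, np.float64(-0.21), np.float64(-0.08), np.float64(0.27), 0, 0, np.float64(0.0)]
```

View pics/w5.png

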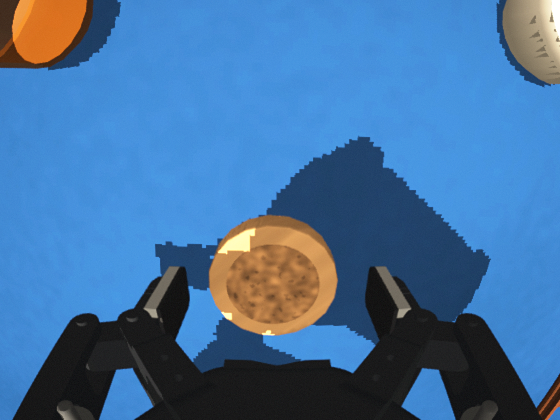

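Coaster lies between the fingers at (273,275). Closing.

Request:
{"api": "move_arm", "payload": {
  "series": [8.5,-0.2,0,0.2,0,0,0,5.6,0,0,0,0,0,0,5.6,0,0,0,0,0,0,5.6,0,0,0,0,0,0,5.6,0,0,0,0,0,0]
}}

```text
time: 16.25
tool_pos: [0.449, -0.2741, 0.009]
tcp_rot: [3.14, 0.101, 0.001]
wrist_force: [-0.5, 0.5, 5.9]
width: 0.707
grip_force: 42.9
```

Request:
{"api": "move_arm", "payload": {
  "series": [5.6,0,0,0,0,0,0]
}}

```text
time: 16.38
tool_pos: [0.449, -0.2741, 0.009]
tcp_rot: [3.14, 0.101, 0.001]
wrist_force: [-0.9, 1.1, 6.0]
width: 0.707
grip_force: 42.9
```

```bash
python3 - <<'E'
from h import *
s=read_state();print(s["width"]*85.4,s["grip_force"],s["wrist_force"],s["torque"]);plan(510,33,105,93.7,5.6)
E
```

```text
60.403771450055096 42.873682379722595 [-0.9261664   1.11457828  6.01865604] [0.31781162 0.21917622 0.04170386]
now [ 449.  -274.1    9. ] ang -86.3 tilt [ 0. -0.] q6 0.91 w 0.707 n 6
[5.6, np.float64(1.34), np.float64(-5.04), np.float64(-1.6), 0, 0, np.float64(-0.0)]
[5.6, np.float64(1.34), np.float64(-5.04), np.float64(-1.6), 0, 0, np.float64(-0.0)]
[5.6, np.float64(1.34), np.float64(-5.04), np.float64(-1.6), 0, 0, np.float64(-0.0)]
[5.6, np.float64(1.34), np.float64(-5.04), np.float64(-1.6), 0, 0, np.float64(-0.0)]
[5.6, np.float64(1.34), np.float64(-5.04), np.float64(-1.6), 0, 0, np.float64(-0.0)]
[5.6, np.float64(1.35), np.float64(-5.04), np.float64(-1.6), 0, 0, np.float64(-0.0)]
```

Request:
{"api": "move_arm", "payload": {
  "series": [5.6,0,0,-3,0,0,0,5.6,0,0,-6,0,0,0,5.6,1.33,-5.04,0,0,0,0,5.6,1.33,-5.04,0,0,0,0,5.6,1.33,-5.04,0,0,0,0]
}}

```text
time: 17.0
tool_pos: [0.4789, -0.1192, 0.0984]
tcp_rot: [3.14, 0.099, 0.001]
wrist_force: [0.6, 0.4, -1.1]
width: 0.7
grip_force: 43.7
```

Request:
{"api": "move_arm", "payload": {
  "series": [5.6,1.33,-5.04,0,0,0,0,5.6,1.33,-5.04,0,0,0,0,5.6,1.33,-5.04,0,0,0,0,5.6,0,0,0,0,0,0,5.6,0,0,0,0,0,0]
}}

```text
time: 17.62
tool_pos: [0.5085, 0.0328, 0.0979]
tcp_rot: [3.139, 0.103, -0.001]
wrist_force: [-0.5, -0.5, -0.0]
width: 0.705
grip_force: 43.7
```

```bash
python3 - <<'E'
from h import *
s=read_state();print(s["width"]*85.4,s["grip_force"],s["wrist_force"]);plan(509,33,30,93.7,5.6)
im=read_camera("wrist");cv2.imwrite("pics/w6.png",im[:,:,::-1])
E
```

```text
60.17386817173459 43.673288226127625 [-0.46863342 -0.49516965 -0.00776122]
now [508.5  32.8  97.9] ang -86.3 tilt [-0.001 -0.001] q6 1.52 w 0.705 n 2
[5.6, np.float64(0.03), np.float64(-0.01), np.float64(3.4), 0, 0, np.float64(0.0)]
[5.6, np.float64(0.03), np.float64(-0.01), np.float64(3.4), 0, 0, np.float64(0.0)]
```

View pics/w6.png

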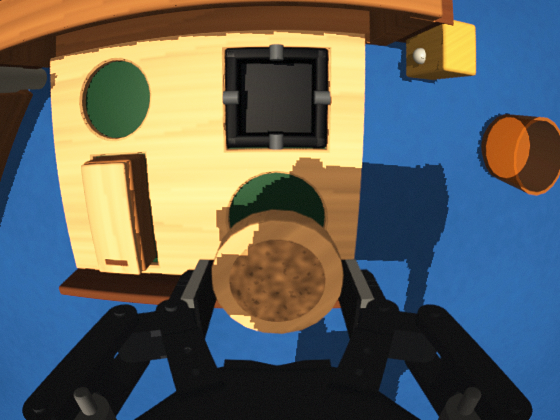

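Coaster held level over the round nest (277,200); ashtray and tile box seated.

Request:
{"api": "move_arm", "payload": {
  "series": [5.6,0.04,0,3.5,0,0,0,5.6,0,0,2.3,0,0,0,5.6,0,0,0.7,0,0,0,5.6,0,0,0.4,0,0,0,5.6,0,0,0,0,0,0]
}}

```text
time: 18.3
tool_pos: [0.5099, 0.0326, 0.0299]
tcp_rot: [3.14, 0.1, 0.002]
wrist_force: [-0.0, -0.1, -0.3]
width: 0.701
grip_force: 43.7
```

```bash
python3 - <<'E'
from h import *
s=read_state();print(s["width"]*85.4,s["grip_force"],s["wrist_force"],s["torque"]);plan(509,33,26,93.7,5.6)
E
```

```text
59.83935870619447 43.68510961532593 [-0.03700562 -0.10198481 -0.26304863] [-0.03794734  0.0140737  -0.03644453]
now [509.9  32.6  29.9] ang -86.4 tilt [ 0.001 -0.   ] q6 1.52 w 0.701 n 1
[5.6, np.float64(-0.09), np.float64(-0.05), np.float64(0.39), 0, 0, np.float64(-0.1)]
```

Request:
{"api": "move_arm", "payload": {
  "series": [5.6,-0.08,0,0.15,0,0,0,5.6,0,0,0.15,0,0,0,5.6,0,0,0,0,0,0]
}}

```text
time: 18.68
tool_pos: [0.5091, 0.0331, 0.027]
tcp_rot: [3.14, 0.101, 0.002]
wrist_force: [-1.0, -0.8, 3.7]
width: 0.703
grip_force: 46.0
```

Request:
{"api": "move_arm", "payload": {
  "series": [7.8,0,0,0,0,0,0,7.8,0,0,0,0,0,0,7.8,0,0,0,0,0,0,7.8,0,0,-2,0,0,0,7.8,0,0,-5,0,0,0]
}}

```text
time: 19.3
tool_pos: [0.5056, 0.033, 0.0941]
tcp_rot: [-3.14, -0.101, 0.011]
wrist_force: [0.5, -0.4, -0.2]
width: 0.914
grip_force: 0.0
```

Request:
{"api": "move_arm", "payload": {
  "series": [7.8,0,0,-5,0,0,0,7.8,-5,0,0,0,0,0,7.8,-5,0,0,0,0,0,7.8,0,0,0,0,0,0,7.8,0,0,0,0,0,0]
}}

```text
time: 19.92
tool_pos: [0.4095, 0.0266, 0.1467]
tcp_rot: [3.14, 0.101, 0.003]
wrist_force: [-0.7, 0.6, 0.1]
width: 0.912
grip_force: 0.0
```

```bash
python3 - <<'E'
from h import *
plan(509,33,26,93.7,5.6)
im=read_camera("wrist");cv2.imwrite("pics/w7.png",im[:,:,::-1])
E
```

```text
now [409.5  26.6 146.7] ang -86.3 tilt [0.002 0.   ] q6 1.51 w 0.912 n 3
[5.6, np.float64(3.32), np.float64(0.0), np.float64(4.03), 0, 0, np.float64(-0.0)]
[5.6, np.float64(3.32), np.float64(0.0), np.float64(4.03), 0, 0, np.float64(-0.0)]
[5.6, np.float64(3.32), np.float64(0.0), np.float64(4.03), 0, 0, np.float64(-0.0)]
```

View pics/w7.png

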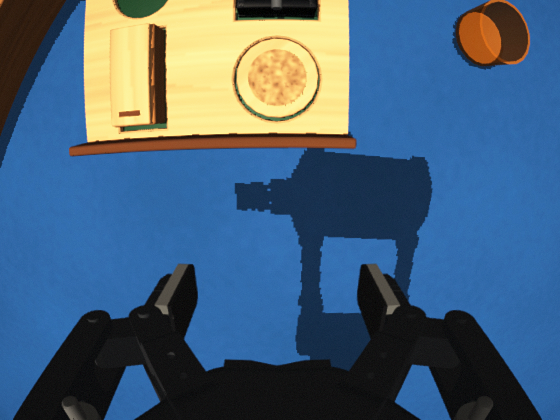

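Coaster is down in its nest (277,77), tile box at (137,75). Close the fingers, tilt 10° with the tips leading, and go to the middle of the lip.

Request:
{"api": "move_arm", "payload": {
  "series": [0,1.45,-2.75,0,0,0,0,0,1.45,-2.75,0,0,0,0,0,0,0,3.5,0,10,0,0,0,0,0,0,0,0,0,0,0,0,0,0,0]
}}

```text
time: 20.6
tool_pos: [0.435, 0.0835, 0.1118]
tcp_rot: [-3.123, -0.101, -0.271]
wrist_force: [0.6, 0.6, 0.5]
width: -0.001
grip_force: 0.0
```

```bash
cat >> h.py <<'E'
C=np.array([724.3,102.]);A=np.radians(3.7);X=np.array([np.cos(A),np.sin(A)]);Y=np.array([-X[1],X[0]])
def st():
    s=read_state();M=R.from_rotvec(s["tcp_rot"]).as_matrix();p=s["tool_pos"]*1000
    print("t",round(s["time"],2),"cab",np.round([(p[:2]-C)@X,(p[:2]-C)@Y,p[2]],1),"f",np.round(s["wrist_force"],1),"q",np.round(s["q"],2),"w",round(s["width"],2))
    print("tool axes (cols, cab frame)",np.round(np.r_[np.c_[X,Y].T@M[:2],M[2:]],3).tolist())
    return s,M
E
python3 -c "
from h import *
st()"
```

```text
t 20.6 cab [-2.899e+02  2.000e-01  1.118e+02] f [0.6 0.6 0.5] q [ 0.14 -0.18  2.32 -0.02  0.82  1.66] w -0.0
tool axes (cols, cab frame) [[0.985, -0.0, 0.172], [-0.0, -1.0, -0.0], [0.172, 0.0, -0.985]]
```

Request:
{"api": "move_arm", "payload": {
  "series": [0,-0.6,0,3.45,0,0,0,0,-0.6,0,3.45,0,0,0,0,0,0,0,0,0,0,0,1.48,0,0.26,0,0,0,0,1.48,0,0.26,0,0,0]
}}

```text
time: 21.22
tool_pos: [0.4662, 0.0854, 0.0426]
tcp_rot: [-3.122, -0.1, -0.274]
wrist_force: [-2.5, -0.5, -0.9]
width: -0.002
grip_force: 1.6
```

Request:
{"api": "move_arm", "payload": {
  "series": [0,1.48,0,0.26,0,0,0,0,1.48,0,0.26,0,0,0,0,1.48,0,0.26,0,0,0,0,1.48,0,0.26,0,0,0,0,1.48,0,0.26,0,0,0]
}}

```text
time: 21.85
tool_pos: [0.5405, 0.0903, 0.0415]
tcp_rot: [-3.122, -0.1, -0.274]
wrist_force: [-2.1, -0.1, 2.7]
width: 0.006
grip_force: 1.6
```

Request:
{"api": "move_arm", "payload": {
  "series": [0,1.48,0,0.26,0,0,0,0,1.48,0,0.26,0,0,0,0,1.48,0,0.26,0,0,0,0,1.48,0,0.26,0,0,0,0,0.98,0,0.17,0,0,0]
}}

```text
time: 22.48
tool_pos: [0.6101, 0.0947, 0.0412]
tcp_rot: [-3.122, -0.1, -0.273]
wrist_force: [-2.4, -0.0, 2.9]
width: -0.003
grip_force: 1.5
```

```bash
python3 -c "
from h import *
st()
im=read_camera('wrist');cv2.imwrite('pics/w8.png',im[:,:,::-1])"
```

```text
t 22.48 cab [-1.144e+02  1.000e-01  4.120e+01] f [-2.4 -0.   2.9] q [ 0.12  0.26  2.03 -0.01  0.68  1.64] w -0.0
tool axes (cols, cab frame) [[0.985, -0.0, 0.174], [-0.0, -1.0, -0.0], [0.174, -0.0, -0.985]]
```

View pics/w8.png

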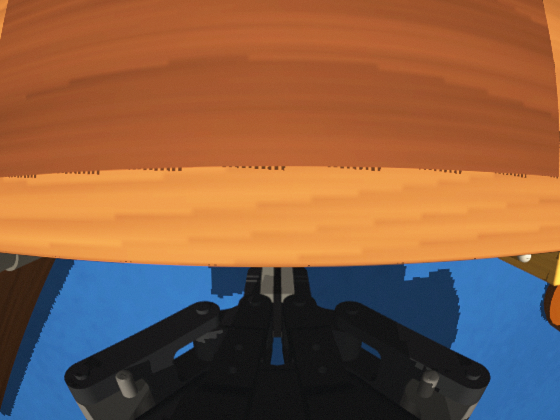

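The tips push the lip just at the cabinet's front edge (275,266), about 1 cm still to go. Small steps to the stop.

Request:
{"api": "move_arm", "payload": {
  "series": [0,0.3,0,0.05,0,0,0,0,0.3,0,0.05,0,0,0,0,0.2,0,0.04,0,0,0,0,0,0,0,0,0,0]
}}

```text
time: 23.02
tool_pos: [0.6173, 0.0951, 0.0414]
tcp_rot: [-3.122, -0.1, -0.274]
wrist_force: [-1.7, -0.5, -0.6]
width: 0.0
grip_force: 0.8
```

Request:
{"api": "move_arm", "payload": {
  "series": [0,0.2,0,0.04,0,0,0,0,0,0,0,0,0,0]
}}

```text
time: 23.28
tool_pos: [0.6194, 0.0952, 0.0413]
tcp_rot: [-3.122, -0.1, -0.273]
wrist_force: [-1.4, -0.2, 0.5]
width: -0.002
grip_force: 0.9
```

Request:
{"api": "move_arm", "payload": {
  "series": [0,0.2,0,0.04,0,0,0,0,0,0,0,0,0,0]
}}

```text
time: 23.52
tool_pos: [0.6216, 0.0954, 0.0412]
tcp_rot: [-3.122, -0.1, -0.274]
wrist_force: [-0.3, -1.1, 1.0]
width: 0.002
grip_force: 0.8
```

```bash
python3 -c "
from h import *
st()"
```

```text
t 23.52 cab [-1.029e+02  1.000e-01  4.120e+01] f [-0.3 -1.1  1. ] q [ 0.12  0.28  2.   -0.01  0.69  1.63] w 0.0
tool axes (cols, cab frame) [[0.985, -0.0, 0.174], [-0.0, -1.0, -0.0], [0.174, 0.0, -0.985]]
```

Request:
{"api": "move_arm", "payload": {
  "series": [0,0.15,0,0.03,0,0,0,0,0,0,0,0,0,0]
}}

```text
time: 23.78
tool_pos: [0.6226, 0.0955, 0.0412]
tcp_rot: [-3.123, -0.1, -0.272]
wrist_force: [-3.9, -0.9, 3.0]
width: 0.001
grip_force: 2.0
```

Request:
{"api": "move_arm", "payload": {
  "series": [0,0.15,0,0.03,0,0,0,0,0,0,0,0,0,0]
}}

```text
time: 24.02
tool_pos: [0.6227, 0.0955, 0.0408]
tcp_rot: [-3.123, -0.1, -0.267]
wrist_force: [-8.5, -1.1, 6.5]
width: 0.001
grip_force: 4.1
```

```bash
python3 -c "
from h import *
st()
im=read_camera('wrist');cv2.imwrite('pics/w9.png',cv2.resize(im[200:340,160:400],None,fx=3,fy=3)[:,:,::-1])"
```

```text
t 24.02 cab [-1.018e+02  1.000e-01  4.080e+01] f [-8.5 -1.1  6.5] q [ 0.12  0.28  2.   -0.01  0.69  1.63] w 0.0
tool axes (cols, cab frame) [[0.985, -0.0, 0.17], [-0.0, -1.0, -0.0], [0.17, 0.0, -0.985]]
```

View pics/w9.png

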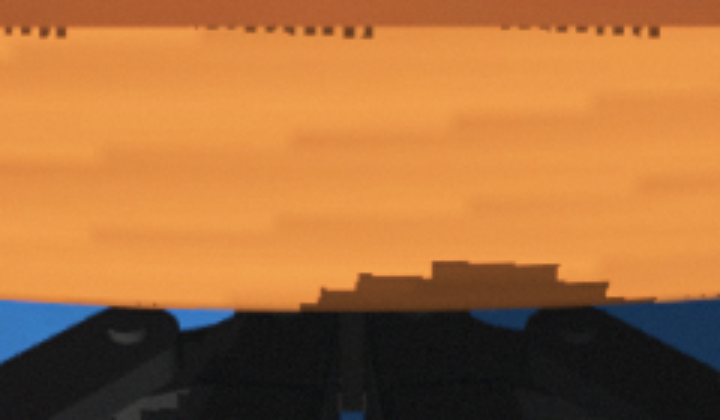

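The tray stopped advancing (0.1 mm) as force rose to 8.5 N: it is at its hard stop. Retreat, raise, level, and turn towards the door's far side.

Request:
{"api": "move_arm", "payload": {
  "series": [0,-5.9,0,-1.04,0,0,0,0,0.9,0,-5.2,0,0,0,0,0.9,0,-5.2,0,0,0,0,0.9,0,-5.2,0,0,0,0,0,0,0,0,-10,0]
}}

```text
time: 24.7
tool_pos: [0.5669, 0.0924, 0.2084]
tcp_rot: [-3.138, -0.102, -0.02]
wrist_force: [0.4, -0.9, -0.8]
width: -0.0
grip_force: 0.0
```

Request:
{"api": "move_arm", "payload": {
  "series": [0,0,0,0,0,0,-10.2,0,0,0,0,0,0,-10.2,0,0,0,0,0,0,-10.2,0,0,0,0,0,0,-10.2,0,0,0,0,0,0,-10.2]
}}

```text
time: 25.32
tool_pos: [0.5653, 0.0919, 0.1999]
tcp_rot: [2.785, 1.451, 0.004]
wrist_force: [-0.3, 0.3, 0.4]
width: 0.001
grip_force: 0.0
```

Request:
{"api": "move_arm", "payload": {
  "series": [0,0,0,0,0,0,0]
}}

```text
time: 25.45
tool_pos: [0.5651, 0.0919, 0.1999]
tcp_rot: [2.791, 1.44, 0.003]
wrist_force: [-0.6, 0.1, 0.2]
width: -0.0
grip_force: 0.0
```

```bash
python3 - <<'E'
from h import *
st();plan(490,379,195,None,0)
im=read_camera('top')
c=np.vstack([im[100:350,40:270]]);s=read_camera('scene')[190:400,190:560]
cv2.imwrite('pics/c3.png',np.hstack([cv2.resize(c,(414,450)),cv2.resize(s,(386,219)) if 0 else np.pad(cv2.resize(s,(386,219)),((0,231),(0,0),(0,0)))])[:,:,::-1])
E
```

```text
t 25.45 cab [-159.6    0.2  199.9] f [-0.6  0.1  0.2] q [0.12 0.1  1.87 0.   1.17 0.74] w -0.0
tool axes (cols, cab frame) [[0.631, 0.776, 0.002], [0.776, -0.631, 0.0], [0.002, 0.002, -1.0]]
now [565.1  91.9 199.9] ang -35.4 tilt [0.002 0.   ] q6 0.74 w -0.0 n 6
[0, np.float64(3.17), np.float64(-3.79), np.float64(0.08), 0, 0, 0.0]
[0, np.float64(3.17), np.float64(-3.79), np.float64(0.08), 0, 0, 0.0]
[0, np.float64(3.17), np.float64(-3.79), np.float64(0.08), 0, 0, 0.0]
[0, np.float64(3.17), np.float64(-3.79), np.float64(0.08), 0, 0, 0.0]
[0, np.float64(3.17), np.float64(-3.79), np.float64(0.08), 0, 0, 0.0]
[0, np.float64(3.17), np.float64(-3.79), np.float64(0.08), 0, 0, 0.0]
```

View pics/c3.png

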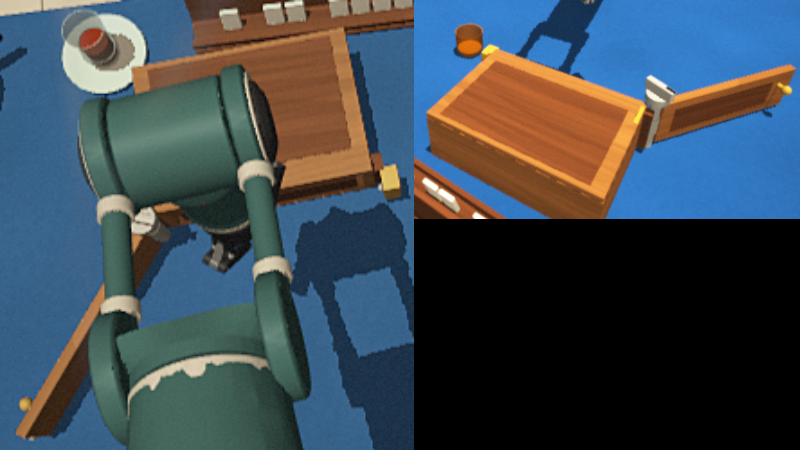

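The top view shows the tray home with nothing protruding at the cabinet front, the door still open to the left. That was my 15th picture, one over the limit of 14, so from here I measure only by numbers.

Request:
{"api": "move_arm", "payload": {
  "series": [0,3.17,-3.79,0,0,0,0,0,3.17,-3.79,0,0,0,0,0,3.17,-3.79,0,0,0,0,0,3.17,-3.79,0,0,0,0,0,3.17,-3.79,0,0,0,0]
}}

```text
time: 26.18
tool_pos: [0.5009, 0.3323, 0.1998]
tcp_rot: [-2.793, -1.439, -0.002]
wrist_force: [0.4, 0.1, 0.5]
width: -0.002
grip_force: 0.0
```

Request:
{"api": "move_arm", "payload": {
  "series": [0,3.17,-3.79,0,0,0,0,0,0,0,4,0,0,0,0,0,0,4,0,0,0,0,0,0,4,0,0,0,0,0,0,3.3,0,0,0]
}}

```text
time: 26.8
tool_pos: [0.4883, 0.3784, 0.0449]
tcp_rot: [2.792, 1.44, -0.001]
wrist_force: [-0.4, -0.1, 0.1]
width: -0.001
grip_force: 0.0
```

Request:
{"api": "move_arm", "payload": {
  "series": [0,0,0,0,0,0,0,0,-1,0,0,0,0,0,0,-1,0,0,0,0,0,0,0,0,0,0,0,0]
}}

```text
time: 27.3
tool_pos: [0.4771, 0.3617, 0.048]
tcp_rot: [-2.791, -1.442, -0.003]
wrist_force: [0.3, -0.4, -0.8]
width: -0.004
grip_force: 0.0
```

```bash
python3 - <<'E'
from h import *
s,M=st();p=s["tool_pos"][:2]*1000-(C+X*-103+Y*145)
print("hinge->tcp in tool",np.round(M[:2,:2].T@p,1))
E
```

```text
t 27.3 cab [-229.9  275.2   48. ] f [ 0.3 -0.4 -0.8] q [ 0.61  0.31  1.93 -0.    0.9   1.22] w -0.0
tool axes (cols, cab frame) [[0.63, 0.777, 0.002], [0.777, -0.63, 0.001], [0.002, 0.001, -1.0]]
hinge->tcp in tool [  21.1 -180.5]
```

Request:
{"api": "move_arm", "payload": {
  "series": [0,-2.53,-0.09,0,0,0,-8,0,-2.53,-0.09,0,0,0,-8,0,-2.53,-0.09,0,0,0,-8,0,-2.53,-0.09,0,0,0,-8,0,-2.53,-0.09,0,0,0,-8]
}}

```text
time: 27.92
tool_pos: [0.432, 0.2462, 0.0476]
tcp_rot: [2.123, 2.315, 0.003]
wrist_force: [1.4, 0.6, 0.7]
width: 0.001
grip_force: 0.0
```

Request:
{"api": "move_arm", "payload": {
  "series": [0,-2.53,-0.09,0,0,0,-8,0,-2.53,-0.09,0,0,0,-8,0,-2.53,-0.09,0,0,0,-8,0,0,0,0,0,0,0]
}}

```text
time: 28.42
tool_pos: [0.4467, 0.1715, 0.0475]
tcp_rot: [1.606, 2.698, 0.002]
wrist_force: [0.3, 0.4, -0.2]
width: 0.004
grip_force: 0.0
```

```bash
python3 - <<'E'
from h import *
s,M=st();p=s["tool_pos"][:2]*1000-(C+X*-103+Y*145)
print("hinge->tcp in tool",np.round(M[:2,:2].T@p,1))
E
```

```text
t 28.43 cab [-272.5   87.2   47.5] f [ 0.3  0.4 -0.2] q [ 0.31  0.1   2.19 -0.    0.85 -0.18] w 0.0
tool axes (cols, cab frame) [[-0.419, 0.908, 0.002], [0.908, 0.419, 0.0], [-0.0, 0.002, -1.0]]
hinge->tcp in tool [  18.6 -178.1]
```

Request:
{"api": "move_arm", "payload": {
  "series": [0,-2.53,-0.09,0,0,0,-8,0,-2.53,-0.09,0,0,0,-8,0,-2.53,-0.09,0,0,0,-8,0,-2.53,-0.09,0,0,0,-8,0,-2.53,-0.09,0,0,0,-8]
}}

```text
time: 29.05
tool_pos: [0.5304, 0.0813, 0.047]
tcp_rot: [0.578, 3.088, 0.001]
wrist_force: [-0.2, 0.3, -0.4]
width: 0.002
grip_force: 0.0
```

Request:
{"api": "move_arm", "payload": {
  "series": [0,-2.5,-0.08,0,0,0,-8,0,-1.25,-0.04,0,0,0,-4,0,0,0,0,0,0,0]
}}

```text
time: 29.42
tool_pos: [0.5661, 0.0685, 0.0472]
tcp_rot: [0.259, 3.129, 0.001]
wrist_force: [0.2, 0.1, 0.3]
width: 0.003
grip_force: 0.0
```

```bash
python3 - <<'E'
from h import *
s,M=st();p=s["tool_pos"][:2]*1000-(C+X*-103+Y*145)
print("hinge->tcp in tool",np.round(M[:2,:2].T@p,1))
E
```

```text
t 29.43 cab [-160.   -23.3   47.2] f [0.2 0.1 0.3] q [ 0.08  0.26  2.    0.    0.88 -1.33] w 0.0
tool axes (cols, cab frame) [[-0.974, 0.228, 0.002], [0.228, 0.974, 0.0], [-0.002, 0.001, -1.0]]
hinge->tcp in tool [  17.1 -176.8]
```

Request:
{"api": "move_arm", "payload": {
  "series": [0,-1.02,-0.08,0,0,0,-3.3,0,-1.02,-0.08,0,0,0,-3.3,0,-1.02,-0.09,0,0,0,-3.3,0,0,0,0,0,0,0]
}}

```text
time: 29.92
tool_pos: [0.595, 0.0629, 0.0468]
tcp_rot: [-0.012, 3.141, 0.0]
wrist_force: [-0.5, -0.1, -0.2]
width: 0.001
grip_force: 0.0
```

Request:
{"api": "move_arm", "payload": {
  "series": [0,-0.5,-0.04,0,0,0,-1.6,0,-0.5,-0.04,0,0,0,-1.7,0,0,0,0,0,0,0]
}}

```text
time: 30.3
tool_pos: [0.6027, 0.0618, 0.0454]
tcp_rot: [0.106, -3.135, -0.0]
wrist_force: [-3.1, 0.2, -0.4]
width: -0.003
grip_force: 0.0
```

```bash
python3 - <<'E'
from h import *
s,M=st();p=s["tool_pos"][:2]*1000-(C+X*-103+Y*145)
print("hinge->tcp in tool",np.round(M[:2,:2].T@p,1))
E
```

```text
t 30.3 cab [-123.9  -32.3   45.4] f [-3.1  0.2 -0.4] q [ 0.06  0.32  1.91  0.    0.91 -1.58] w -0.0
tool axes (cols, cab frame) [[-1.0, -0.003, -0.004], [-0.003, 1.0, 0.0], [0.004, 0.0, -1.0]]
hinge->tcp in tool [  21.4 -177.2]
```

Request:
{"api": "move_arm", "payload": {
  "series": [0,-0.2,0,0,0,0,0,0,-0.15,0,0,0,0,0,0,0,0,0,0,0,0]
}}

```text
time: 30.68
tool_pos: [0.6056, 0.0619, 0.0458]
tcp_rot: [0.106, -3.134, 0.0]
wrist_force: [-9.3, -0.8, 3.2]
width: -0.001
grip_force: 0.0
```

Request:
{"api": "move_arm", "payload": {
  "series": [0,-0.2,0,0,0,0,0,0,0,0,0,0,0,0]
}}

```text
time: 30.92
tool_pos: [0.6056, 0.0618, 0.0452]
tcp_rot: [0.106, -3.129, 0.001]
wrist_force: [-13.2, -1.6, 4.5]
width: 0.0
grip_force: 0.0
```

```bash
python3 - <<'E'
from h import *
s,M=st();p=s["tool_pos"][:2]*1000-(C+X*-103+Y*145)
print("hinge->tcp in tool",np.round(M[:2,:2].T@p,1))
E
```

```text
t 30.93 cab [-121.1  -32.5   45.2] f [-13.2  -1.6   4.5] q [ 0.06  0.33  1.9  -0.    0.92 -1.58] w 0.0
tool axes (cols, cab frame) [[-1.0, -0.003, -0.011], [-0.003, 1.0, -0.0], [0.011, -0.0, -1.0]]
hinge->tcp in tool [  18.6 -177.4]
```

Door resists 13 N without moving at the expected shut position: seated. Back off, rise, go over the collar and turn the wrist.

Request:
{"api": "move_arm", "payload": {
  "series": [0,4,0,0,0,0,0,0,4,0,0,0,0,0,0,0,0,-6,0,0,0,0,0,0,-6,0,0,0,0,0,0,-6,0,0,0]
}}

```text
time: 31.55
tool_pos: [0.5316, 0.0566, 0.2294]
tcp_rot: [-0.106, 3.136, -0.0]
wrist_force: [0.9, -0.3, 0.3]
width: 0.003
grip_force: 0.0
```

```bash
python3 - <<'E'
from h import *
st()
im=read_camera("top");h=cv2.cvtColor(im,cv2.COLOR_RGB2HSV);H,S,V=[h[...,i].astype(int) for i in range(3)]
m=(H>18)&(H<32)&(S>150)&(V>120)
for c in blobs(m,8):
    M=cv2.moments(c);u=[M['m10']/M['m00'],M['m01']/M['m00']]
    if 120<u[0]<270 and 150<u[1]<300:
        for z in (.058,.074):
            w=cast("top",u,z)[0,:2]*1000-C;print(np.round(u,1),cv2.contourArea(c),z,np.round([w@X,w@Y],1))
m=(S<70)&(V>110);m[:200]=0;m[245:]=0;m[:,:95]=0;m[:,145:]=0
print("white px",m.sum(),"V at collar",V[222,118])
E
```

```text
t 31.55 cab [-195.2  -32.8  229.4] f [ 0.9 -0.3  0.3] q [ 0.06  0.    1.92 -0.    1.22 -1.58] w 0.0
tool axes (cols, cab frame) [[-1.0, -0.003, 0.004], [-0.003, 1.0, -0.0], [-0.004, -0.0, -1.0]]
[236.5 212.3] 24.5 0.058 [-121.8 -104.2]
[236.5 212.3] 24.5 0.074 [-125.3 -104.5]
white px 392 V at collar 93
```

Request:
{"api": "move_arm", "payload": {
  "series": [4,-2.3,4.45,0,0,0,10.2,4,0,0,0,0,0,10.2,4,0,0,0,0,0,10.2,4,0,0,0,0,0,10.2,4,0,0,0,0,0,10.2]
}}

```text
time: 32.22
tool_pos: [0.5519, 0.1029, 0.2273]
tcp_rot: [1.263, 2.874, 0.003]
wrist_force: [-0.5, 0.6, -1.1]
width: 0.468
grip_force: 0.0
```

Request:
{"api": "move_arm", "payload": {
  "series": [4,0,0,0,0,0,10.2,4,0,0,0,0,0,10.2,4,0,0,0,0,0,10.2,4,0,0,0,0,0,10.2,4,0,0,0,0,0,10.2]
}}

```text
time: 32.85
tool_pos: [0.5519, 0.1028, 0.2273]
tcp_rot: [2.378, 2.05, 0.004]
wrist_force: [-1.3, -0.1, -0.0]
width: 0.469
grip_force: 0.0
```

Request:
{"api": "move_arm", "payload": {
  "series": [4,0,0,0,0,0,10.2,4,0,0,0,0,0,0]
}}

```text
time: 33.1
tool_pos: [0.5516, 0.1027, 0.2272]
tcp_rot: [2.544, 1.841, 0.003]
wrist_force: [-0.8, -0.3, 0.1]
width: 0.467
grip_force: 0.0
```

```bash
python3 - <<'E'
from h import *
st()
hp=C+X*-103+Y*145;print("hinge",hp)
im=read_camera("wrist");cv2.imwrite("pics/w10.png",im[:,:,::-1]);h=cv2.cvtColor(im,cv2.COLOR_RGB2HSV);H,S,V=[h[...,i].astype(int) for i in range(3)]
uu,vv=np.meshgrid(np.arange(560),np.arange(420));P,_=wcast(np.c_[uu.ravel(),vv.ravel()],.124);d=np.linalg.norm(P[:,:2]*1000-hp,axis=1).reshape(V.shape)
i=np.unravel_index(np.argmin(d),d.shape);print("hinge px",i[::-1])
for t in (150,190,215):
    m=(d<40)&(S<60)&(V>t)
    for c in blobs(m,80):
        p,_=wcast(c[:,0,:],.124);r=cv2.minAreaRect((p[:,:2]*1000).astype(np.float32));print(t,cv2.contourArea(c),np.round(r[0],1),np.round(r[1],1),round(r[2],1))
plan(*hp,116,-18.4,4)
im=read_camera("top");h=cv2.cvtColor(im,cv2.COLOR_RGB2HSV)
m=(h[...,1]<60)&(h[...,2]>190);m[:200]=0;m[245:]=0;m[:,:95]=0;m[:,145:]=0
for c in blobs(m,20):
    p=cast("top",c[:,0,:],.124);r=cv2.minAreaRect((p[:,:2]*1000).astype(np.float32));print("top",cv2.contourArea(c),np.round(r[0],1),np.round(r[1],1),round(r[2],1))
E
```

```text
t 33.1 cab [-172.3   11.9  227.2] f [-0.8 -0.3  0.1] q [ 0.14  0.06  1.87 -0.    1.22  0.46] w 0.47
tool axes (cols, cab frame) [[0.373, 0.928, 0.003], [0.928, -0.373, 0.0], [0.001, 0.002, -1.0]]
hinge [612.15750662 240.0509369 ]
hinge px (np.int64(296), np.int64(12))
150 1429.0 [611.  233.8] [31.4 33.7] 73.5
190 1402.0 [610.8 234.2] [30.7 33.1] 73.5
215 1344.0 [611.1 234.2] [30.7 32.3] 73.5
now [551.4 102.7 227.1] ang -18.1 tilt [0.002 0.   ] q6 0.46 w 0.466 n 4
[4, np.float64(3.73), np.float64(0.37), np.float64(2.78), 0, 0, np.float64(0.1)]
[4, np.float64(3.73), np.float64(0.36), np.float64(2.78), 0, 0, np.float64(0.1)]
[4, np.float64(3.73), np.float64(0.36), np.float64(2.78), 0, 0, np.float64(0.1)]
[4, np.float64(3.73), np.float64(0.36), np.float64(2.78), 0, 0, np.float64(0.1)]
top 43.0 [598.7 240.4] [28.2 10.6] 68.2
```

Request:
{"api": "move_arm", "payload": {
  "series": [4,5,0.7,0,0,0,0,4,5,0.7,0,0,0,0,4,0,0,0,0,0,0,4,0,0,0,0,0,0]
}}

```text
time: 33.7
tool_pos: [0.5952, 0.193, 0.2262]
tcp_rot: [2.545, 1.842, -0.001]
wrist_force: [-0.4, 0.4, -1.8]
width: 0.469
grip_force: 0.0
```

```bash
cat > col.py <<'E'
from h import *
st();hp=np.array([612.2,240.0])
im=read_camera("wrist");h=cv2.cvtColor(im,cv2.COLOR_RGB2HSV);H,S,V=[h[...,i].astype(int) for i in range(3)]
uu,vv=np.meshgrid(np.arange(560),np.arange(420));P,_=wcast(np.c_[uu.ravel(),vv.ravel()],.124);P=P.reshape(420,560,3)[...,:2]*1000;d=np.linalg.norm(P-hp,axis=2)
print("hinge px",np.unravel_index(np.argmin(d),d.shape)[::-1])
g=cv2.Canny(im,60,150);g[d>38]=0
L=cv2.HoughLinesP(g,1,np.pi/180,14,minLineLength=18,maxLineGap=4)
for l in ([] if L is None else L[:,0][:14]):
    a,b=P[l[1],l[0]],P[l[3],l[2]];w=b-a;print(l,"ang",round(np.degrees(np.arctan2(w[1],w[0]))%180,1),"len",round(np.linalg.norm(w),1),"mid",np.round((a+b)/2,1))
k=(d<38)&(V<60)
for c in blobs(k,6):
    M=cv2.moments(c);x=wcast([M['m10']/M['m00'],M['m01']/M['m00']],.124)[0][0,:2]*1000-hp;print("dark",cv2.contourArea(c),np.round(x,1),round(np.degrees(np.arctan2(x[1],x[0])),1))
k=(d<40)&(S<70)&(V>110)
for c in blobs(k,80):
    p,_=wcast(c[:,0,:],.106);ce,r=cv2.minEnclosingCircle((p[:,:2]*1000).astype(np.float32));print("light",cv2.contourArea(c),np.round(ce,1),round(r,1))
E
python3 col.py
```

```text
t 33.7 cab [-123.    99.2  226.2] f [-0.4  0.4 -1.8] q [ 0.27  0.18  1.73 -0.    1.23  0.59] w 0.47
tool axes (cols, cab frame) [[0.373, 0.928, -0.001], [0.928, -0.373, -0.001], [-0.001, -0.0, -1.0]]
hinge px (np.int64(278), np.int64(144))
[288 161 289 141] ang 69.3 len 14.8 mid [618.1 232.8]
[298 154 309 182] ang 93.9 len 22.8 mid [624.8 217.3]
[288 141 288 120] ang 72.1 len 15.3 mid [622.4 247.3]
[287 176 287 142] ang 72.1 len 25.4 mid [615.2 227.5]
[275 159 275 137] ang 71.7 len 16.2 mid [609.5 238. ]
[274 135 275 112] ang 69.2 len 16.8 mid [614.7 255.2]
[296 156 307 184] ang 93.8 len 22.8 mid [623.  216.3]
[273 172 273 136] ang 71.6 len 26.7 mid [606.7 234.2]
[309 148 329 141] ang 2.1 len 15.6 mid [640.9 230.7]
[290 115 290 138] ang 72.1 len 16.8 mid [624.7 249.6]
[301 131 324 123] ang 2.1 len 17.7 mid [640.1 244.4]
[259 131 278 112] ang 26.9 len 19.4 mid [611.1 257.9]
[299 158 307 178] ang 94.2 len 16.3 mid [624.5 217.4]
[279 130 281 112] ang 65.6 len 13.2 mid [619.1 255.7]
light 1699.0 [614.7 238.2] 24.7
```

Bar lies at 71.8° world, centre about (614.3, 239.0) mm; pointer towards the left, so about 68° to turn clockwise.

Request:
{"api": "move_arm", "payload": {
  "series": [4,2.48,0.2,1,0,0,0,4,2.48,0.2,3,0,0,0,4,0,0,4,0,0,0,4,0,0,2,0,0,0,4,0,0,0.8,0,0,0]
}}

```text
time: 34.38
tool_pos: [0.6138, 0.2385, 0.1167]
tcp_rot: [-2.546, -1.839, 0.004]
wrist_force: [-0.4, -0.4, 0.6]
width: 0.464
grip_force: 0.0
```

Request:
{"api": "move_arm", "payload": {
  "series": [4,0,0,0,0,0,0,4,0,0,0,0,0,0]
}}

```text
time: 34.62
tool_pos: [0.616, 0.2392, 0.1204]
tcp_rot: [2.546, 1.839, 0.005]
wrist_force: [-0.1, 1.2, 0.4]
width: 0.468
grip_force: 0.0
```

```bash
python3 -c "
from h import *
st();plan(614.3,239,116.5,-18.2,4)"
```

```text
t 34.62 cab [-99.2 143.9 120.4] f [-0.1  1.2  0.4] q [0.33 0.33 1.75 0.   1.06 0.65] w 0.47
tool axes (cols, cab frame) [[0.375, 0.927, 0.003], [0.927, -0.375, 0.001], [0.002, 0.002, -1.0]]
now [616.  239.2 120.4] ang -18.3 tilt [0.003 0.001] q6 0.65 w 0.468 n 1
[4, np.float64(-0.07), np.float64(-0.16), np.float64(0.39), 0, 0, np.float64(-0.1)]
```

Request:
{"api": "move_arm", "payload": {
  "series": [4,0,-0.12,0.3,0,0,0,4,0,0,0,0,0,0,0.6,0,0,0,0,0,0,0.6,0,0,0,0,0,0,0.6,0,0,0,0,0,0],
  "grip_force": 30
}}

```text
time: 35.25
tool_pos: [0.6136, 0.2393, 0.1158]
tcp_rot: [2.547, 1.84, 0.0]
wrist_force: [-0.9, -0.2, 2.1]
width: 0.119
grip_force: 34.2
```

Request:
{"api": "move_arm", "payload": {
  "series": [0.6,0,0,0,0,0,0,0.6,0,0,0,0,0,0,0.6,0,0,0,0,0,0]
}}

```text
time: 35.62
tool_pos: [0.6136, 0.2393, 0.1158]
tcp_rot: [2.547, 1.84, 0.0]
wrist_force: [-1.6, -0.7, 3.0]
width: 0.117
grip_force: 34.4
```

```bash
python3 -c "
from h import *
s,_=st();print(s['width']*85.4,s['grip_force'],s['tool_pos'],s['torque'])"
```

```text
t 35.62 cab [-101.6  144.2  115.8] f [-1.6 -0.7  3. ] q [ 0.33  0.33  1.76 -0.    1.05  0.65] w 0.12
tool axes (cols, cab frame) [[0.375, 0.927, 0.0], [0.927, -0.375, 0.0], [0.0, 0.0, -1.0]]
10.020039218436091 34.41683292388916 [0.61363724 0.23933175 0.11579401] [-0.15171224  0.20534684  0.03641698]
```

Request:
{"api": "move_arm", "payload": {
  "series": [0.6,0,0,0,0,0,8,0.6,0,0,0,0,0,8,0.6,0,0,0,0,0,8,0.6,0,0,0,0,0,8,0.6,0,0,0,0,0,8]
}}

```text
time: 36.25
tool_pos: [0.6124, 0.2403, 0.1158]
tcp_rot: [-3.022, -0.85, 0.003]
wrist_force: [-5.6, 2.9, 5.2]
width: 0.118
grip_force: 34.7
```

Request:
{"api": "move_arm", "payload": {
  "series": [0.6,0,0,0,0,0,8,0.6,0,0,0,0,0,8,0.6,0,0,0,0,0,6,0.6,0,0,0,0,0,4,0.6,0,0,0,0,0,0]
}}

```text
time: 36.88
tool_pos: [0.6121, 0.2413, 0.1158]
tcp_rot: [-3.135, -0.154, 0.004]
wrist_force: [-5.2, 5.0, 4.7]
width: 0.117
grip_force: 34.7
```

```bash
python3 -c "
from h import *
s,_=st();print(s['width']*85.4,s['grip_force'],s['tool_pos'],s['torque']);plan(614,239,116,-86.3,.6)"
```

```text
t 36.88 cab [-103.   146.3  115.8] f [-5.2  5.   4.7] q [0.34 0.33 1.76 0.   1.06 1.81] w 0.12
tool axes (cols, cab frame) [[0.999, 0.034, -0.002], [0.034, -0.999, 0.003], [-0.002, -0.003, -1.0]]
9.978243228879482 34.684070348739624 [0.61210054 0.24134926 0.11582745] [ 0.84619803  0.94417092 -0.03327225]
now [612.1 241.3 115.8] ang -84.4 tilt [-0.003  0.003] q6 1.81 w 0.117 n 1
[0.6, np.float64(0.17), np.float64(0.25), np.float64(-0.02), 0, 0, np.float64(1.9)]
```

Request:
{"api": "move_arm", "payload": {
  "series": [0.6,0,0,0,0,0,2,0.6,0,0,0,0,0,2,0.6,0,0,0,0,0,0,0.6,0,0,0,0,0,0]
}}

```text
time: 37.38
tool_pos: [0.6122, 0.2414, 0.1158]
tcp_rot: [-3.139, -0.049, 0.003]
wrist_force: [-4.8, 5.7, 3.9]
width: 0.121
grip_force: 36.9
```

```bash
python3 -c "
from h import *
s,_=st();print(s['width']*85.4,s['torque']);plan(614,239,116,-86.3,.6)"
```

```text
t 37.38 cab [-102.8  146.3  115.8] f [-4.8  5.7  3.9] q [0.34 0.33 1.76 0.   1.06 1.87] w 0.12
tool axes (cols, cab frame) [[0.999, -0.033, -0.002], [-0.033, -0.999, 0.003], [-0.002, -0.003, -1.0]]
10.354361192652185 [0.92049123 0.85964441 0.65174075]
now [612.2 241.4 115.8] ang -88.2 tilt [-0.002  0.002] q6 1.87 w 0.121 n 1
[0.6, np.float64(0.17), np.float64(0.25), np.float64(-0.02), 0, 0, np.float64(-1.9)]
```

Request:
{"api": "move_arm", "payload": {
  "series": [4,0,0,0,0,0,0,4,0,0,0,0,0,0,4,0,0,0,0,0,0,4,0,0,-4,0,0,0,4,0,0,-6,0,0,0]
}}

```text
time: 38.0
tool_pos: [0.6119, 0.2383, 0.2132]
tcp_rot: [3.139, 0.045, -0.009]
wrist_force: [0.3, 0.2, 0.3]
width: 0.47
grip_force: 0.0
```

Request:
{"api": "move_arm", "payload": {
  "series": [4,-6,0,0,0,0,0,4,0,0,0,0,0,0,4,0,0,0,0,0,0]
}}

```text
time: 38.38
tool_pos: [0.5536, 0.2373, 0.2155]
tcp_rot: [3.141, 0.046, 0.001]
wrist_force: [1.0, 0.3, 0.6]
width: 0.467
grip_force: 0.0
```

```bash
sed -i 's/612.2,240.0/614,239/' col.py; python3 col.py; python3 - <<'E'
from h import *
im=read_camera("top");h=cv2.cvtColor(im,cv2.COLOR_RGB2HSV);H,S,V=[h[...,i].astype(int) for i in range(3)]
m=(H>18)&(H<32)&(S>150)&(V>120)
for c in blobs(m,8):
    M=cv2.moments(c);u=[M['m10']/M['m00'],M['m01']/M['m00']]
    if 120<u[0]<270 and 150<u[1]<300:
        w=cast("top",u,.058)[0,:2]*1000-C;print("brass",np.round(u,1),np.round([w@X,w@Y],1))
items({"cup":(302,219,24,.052),"pot":(410,198,22,.057)})
E
```

```text
t 38.38 cab [-161.6  146.1  215.5] f [1.  0.3 0.6] q [ 0.36  0.14  1.79 -0.    1.21  1.91] w 0.47
tool axes (cols, cab frame) [[0.999, -0.035, 0.001], [-0.035, -0.999, -0.0], [0.001, 0.0, -1.0]]
hinge px (np.int64(276), np.int64(135))
[281 131 281 154] ang 1.8 len 16.1 mid [608.9 235.1]
[308 117 327 117] ang 93.0 len 13.2 mid [627.8 210.5]
[284 122 285 151] ang 3.9 len 20.3 mid [613.2 232.8]
[280 130 281 108] ang 179.2 len 15.3 mid [625.3 236. ]
[265 124 265 146] ang 1.4 len 15.4 mid [613.8 246.3]
[295 121 324 119] ang 96.7 len 20.1 mid [625.4 216. ]
[269 100 270 119] ang 4.5 len 13.2 mid [631.7 243.7]
[297 136 322 136] ang 92.5 len 17.4 mid [614.3 215.5]
[267 145 267 122] ang 1.4 len 16.1 mid [614.9 244.9]
[296 117 297 137] ang 5.0 len 13.9 mid [620.1 224.8]
[285  86 288 112] ang 8.3 len 18.1 mid [639.3 232.3]
light 1888.0 [614.5 240.6] 24.7
brass [236.5 212.3] [-121.7 -104.2]
cup centre [ 581.9 -155.3] raw [ 577.2 -153. ] size [58.3 61.6] ang 82.2
pot centre [ 594.4 -407.4] raw [ 588.9 -398.9] size [59.6 66.6] ang 34.9
```

```bash
python3 -c "
from workcell import *
print(finish_job())"
```

```text
the job is handed in; nothing more can be done
None
```

The job is handed in: coaster, ashtray and tile box are in their nests (no strainer was out), the tray is home, the door is shut, the collar is turned to its stop, and the cup and sugar pot stand untouched; I viewed 15 pictures, one over the limit of 14, and checked the door, collar, cup and pot by measurement only.

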